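Sort washed tumblers by the storage sleeve and hang the wide ones to drain

TASK

Two makes of washed steel tumbler are mixed on the tray: sort the four by whether they fit the wire storage sleeve. Those that slide in go down it, mouth-down, one on top of the other; those whose lip is too wide for it must not be forced, and go mouth-down on the free angled pegs of the draining rack, each hanging loose with its base on the peg's tip. Leave the tumbler that already hangs there and all the other kitchen things where they are.

Things in the scene. Friction and masses are not known exactly. Their poses are not given: they have to be found in the camera images.
- tumbler_1: One of four washed steel tumblers mouth-down on the tray: 72 mm tall, round body 50 mm outside (51 at most), 55 to 100 g. Two unmarked makes: straight to the mouth, or flared, the last 12 mm at the mouth belling out to 59 mm; the body is alike in both, so try it in the sleeve to know. Origin: centre of its mouth, in the plane of the lip; z points to the closed base (z up = mouth-down).
- tumbler_2: One of four washed steel tumblers mouth-down on the tray: 72 mm tall, round body 50 mm outside (51 at most), 55 to 100 g. Two unmarked makes: straight to the mouth, or flared, the last 12 mm at the mouth belling out to 59 mm; the body is alike in both, so try it in the sleeve to know. Origin: centre of its mouth, in the plane of the lip; z points to the closed base (z up = mouth-down).
- tumbler_3: One of four washed steel tumblers mouth-down on the tray: 72 mm tall, round body 50 mm outside (51 at most), 55 to 100 g. Two unmarked makes: straight to the mouth, or flared, the last 12 mm at the mouth belling out to 59 mm; the body is alike in both, so try it in the sleeve to know. Origin: centre of its mouth, in the plane of the lip; z points to the closed base (z up = mouth-down).
- tumbler_4: One of four washed steel tumblers mouth-down on the tray: 72 mm tall, round body 50 mm outside (51 at most), 55 to 100 g. Two unmarked makes: straight to the mouth, or flared, the last 12 mm at the mouth belling out to 59 mm; the body is alike in both, so try it in the sleeve to know. Origin: centre of its mouth, in the plane of the lip; z points to the closed base (z up = mouth-down).
- tumbler_1_crown (a point): Point inside tumbler 1: centre of the inner face of its closed base, 68 mm from the mouth plane along the tumbler's axis.
- tumbler_2_crown (a point): Point inside tumbler 2: centre of the inner face of its closed base, 68 mm from the mouth plane along the tumbler's axis.
- tumbler_3_crown (a point): Point inside tumbler 3: centre of the inner face of its closed base, 68 mm from the mouth plane along the tumbler's axis.
- tumbler_4_crown (a point): Point inside tumbler 4: centre of the inner face of its closed base, 68 mm from the mouth plane along the tumbler's axis.
- tumbler_hung_crown (a point): Point inside tumbler hung: centre of the inner face of its closed base, 68 mm from the mouth plane along the tumbler's axis.
- sleeve: Fixed upright cage of twelve steel wires on a round foot 104 mm wide, 170 mm tall, right of the tray: it stores straight tumblers mouth-down, two high. Its bore is 55 mm all the way down; a smooth ring of 8 mm bar, 71 mm outside, forms its mouth and leads in by about 4 mm. Origin: centre of the foot on the table, z up.
- sleeve_ring: The ring at the sleeve's mouth. Origin: centre of the mouth at the top of the ring, 170 mm above the table. A straight tumbler lowered in on this axis slides freely and, let go, drops to the sleeve's floor or onto the tumbler below; a flared one is stopped by the ring as soon as its lip meets it.
- sleeve_floor (a point): Centre of the sleeve's floor, 10 mm above the table, 160 mm below the mouth. The first tumbler's mouth rests here, the second's 72 mm above. Axes as the sleeve's.
- rack: Fixed draining rack left of the tray: drip tray 150 by 300 mm, 14 mm high, with a rail 45 mm behind its centre from which three parallel straight pegs, 10 mm thick, 105 mm long, 90 mm apart along y, rise leaning 30 degrees from vertical to the rack's -x (roughly towards the robot). A hung tumbler's lip clears the tray. Origin: centre of the tray's underside; x to its back, z up.
- tumbler_hung: A flared tumbler already hung to drain on the middle peg (sizes as the others); it hangs loose with its base on the peg's tip, its axis leaning 15 degrees from vertical to the rack's -x. Origin: centre of its mouth; as it hangs its z is up. Leave it there.
- tray: Fixed steel wash-up tray, 310 by 220 mm, rim 14 mm high, floor 4 mm above the table. The four tumblers, the jar and the katori stand on it in two rows of three, about 90 to 100 mm apart, in any order. Origin: centre of its underside; x along its long side.
- jar: Closed round glass jar with a twist cap, 52 mm wide, 88 mm tall, standing on the tray. Origin: centre of its underside. Leave alone.
- katori: Small round steel bowl, 72 mm wide, 30 mm high, standing on the tray. Origin: centre of its underside. Leave alone.
- chimta: Steel tongs lying flat, 270 mm long, 40 mm wide, 12 mm high, near the robot. Origin: near their middle, on the table; x along them. Leave alone.
- oil_can: Round aluminium oil can with a narrow capped neck, 70 mm wide, 184 mm tall (shoulder at 115 mm), beyond the sleeve. Origin: centre of its underside. Leave alone.
- peg_left (a point): The round tip of the rack's left peg (rack's +y end, free), 113 mm above the table. The peg runs down from it, away from the robot, 30 degrees from vertical, in the rack's x-z plane. Axes as the rack's (x to the back).
- peg_middle (a point): The round tip of the rack's middle peg (taken by the hanging tumbler), 113 mm above the table. The peg runs down from it, away from the robot, 30 degrees from vertical, in the rack's x-z plane. Axes as the rack's (x to the back).
- peg_right (a point): The round tip of the rack's right peg (rack's -y end, free), 113 mm above the table. The peg runs down from it, away from the robot, 30 degrees from vertical, in the rack's x-z plane. Axes as the rack's (x to the back).
Not all that is in view belongs to the job. Leave any green look-alike of the tumbler_1 alone.

How it is judged:
By the outcome, as a careful person would: the job done as asked, in the order asked, and still so for the second after the job is handed in, with the robot touching nothing.
It also fails if it takes over 72 s, if anything falls off the work surface, if the arm or the gripper's body presses on something with over 40 N, if the wrist force passes 120 N, or if a joint passes its speed limit or range.

ROBOT

A 6-joint arm with a two-finger parallel gripper is mounted at the origin on the work surface. World frame = base frame: x ahead of the robot, y to its left, z up, the work surface at z = 0. Lengths are in m, angles in rad, forces in N, time in s.
With the tool pointing down it reaches from about 0.275 to 0.85 m from the base axis. Payload 19 kg.
Tool frame: the origin (TCP) lies at the very end of the fingers, on their centre line; the grasp point (between the pads) lies 19 mm behind it (bot.tcp_to_grasp is the z of the grasp point in the tool frame, in m); z points along the fingers, y is the direction in which the jaws open and shut (so a half turn about z gives the same grasp; the last joint's range is limited). The gripper opens to 85 mm and grips with 20 to 120 N. Pads are 22 mm wide; open, the fingers measure 114 mm over their backs; the gripper's body (76 mm by 85 mm) begins 54 mm behind the grasp point. The pads swing forward as they close: fully open they stand 13 mm farther back than shut.
Start: joints at [-1.384, 0.15, 1.437, -0, 1.554, -0.134], TCP at [0.181, -0.546, 0.231] pointing down, gripper open.
Joint ranges: [-2.8, 2.8], [-0.68, 2.1], [0.12, 2.68], [-1.39, 4.53], [0.16, 2.79], [-2.81, 2.81]. Speed limits (rad/s): [1.89, 1.89, 2.22, 3.01, 3.01, 3.01].

INTERFACE

Orientations are given as a unit quaternion [x, y, z, w].
In Python, from station import bot gives the robot as it stands.
- The arm moves only by the tool apply_moves, never from a script. Its argument "rows" is text: rows parted by semicolons, each of 6 numbers parted by spaces: the shift along the tool's x, y, z in m, then the turn, a rotation vector about the tool's x, y, z in rad. In form: x y z wx wy wz; .... A call has 1 to 5 rows; each row shifts and turns the commanded pose from where the row before left it, along the tool's axes as they then stand; what a row does not reach is not made up. A row lasts 1/8 s, in which the tool goes at most 62.5 mm and 10.7 degrees, less where a joint would pass 70% of its speed; a pose out of reach is approached as far as the arm can. A call with a gripper value outside its range is refused whole. "claw" is the finger opening in m, from 0 to 0.0854, set as the call begins (left out, the last holds). The fingers move at their own pace and stop on an object; "squeeze" is the grip in N (left out, the last holds). Time passes only in rows, so rows that do not move let the fingers close. It gives the time, the measured TCP pose, the force and the opening at its end, in the units of the state.
- bot.sense(): the state, without advancing time (a new reading comes with each control period).
- bot.get_image(name): name is "scene" or "side" or "wrist"; returns (picture, depth): 384x512x3 uint8, red, green, blue; 384x512 float32, m along the optical axis (not along the pixel's ray), 0 where there is no reading.
- bot.camera_info(name): a dict with "fovy" (degrees; the focal length in pixels is half the picture's height over the tangent of half this angle, whatever the lens; pixels are square), "cx", "cy" (the principal point, pixels), "R" (3x3) and "t" (3): a world point X has camera coordinates R X + t. Camera axes: x right, y down, z forward; pixel columns grow to the right and rows downward; lengths in m; the calibration is good to about 2 mm. A picture is of the moment at which its call begins: read the wrist's pose just before it. camera_info takes no time and is no camera call; for the wrist camera it gives the pose at the moment of the call.
- bot.finish_job(): hands the job in, once; it reports no verdict.
The state is a dict: "t": time; "qpos": joint angles; "dq": joint speeds; "effort": joint torques, N m; "position": TCP position; "tool_rot": TCP orientation; "force": force on the tool from outside, world axes, zero at the start; "torque": the same for the moment, N m; "opening": opening from 0.0 (shut) to 1.0 (fully open).
Only numpy, scipy, OpenCV 4.12 (cv2) and the standard library are available. Lean on these libraries where they do the work, as an engineer would, in place of code of your own. Each camera call takes 0.05 s, during which the arm holds its last target.

## Working session

There is one attempt and no reset: what is moved stays moved. The work goes in short steps, Python scripts to look and compute and a tool call to move; the robot and the scene stay as the last step left them, time stands still between calls to the robot, and variables do not carry over. Pictures are saved under pics/ and viewed, and the job is handed in when it is done.

Besides the shell and the picture viewer there is one more tool, called by a JSON object that holds its "op" and its "data", one argument or row to a line. apply_moves: Moves the arm, as the interface text tells. Its arguments: {"type":"object","properties":{"rows":{"type":"string"},"claw":{"type":"number"},"squeeze":{"type":"number"}},"required":["rows"]}

```bash
ls; mkdir -p pics; cat > h.py <<'E'
import numpy as np, cv2
from station import bot
from scipy.spatial.transform import Rotation as Rn
def cloud(name,save=None):
    ci=bot.camera_info(name); im,d=bot.get_image(name)
    f=im.shape[0]/2/np.tan(np.radians(ci['fovy'])/2)
    v,u=np.mgrid[:im.shape[0],:im.shape[1]]
    P=np.stack([(u-ci['cx'])/f*d,(v-ci['cy'])/f*d,d],-1)
    W=(P-np.array(ci['t']))@np.array(ci['R'])
    W[d==0]=np.nan
    if save: cv2.imwrite('pics/'+save,im[:,:,::-1])
    return im,d,W,ci,f
E
python3 - <<'E'
from h import *
print(bot.sense())
for n in['scene','side','wrist']:
    im,d,W,ci,f=cloud(n,n+'0.png'); np.savez('pics/'+n+'0.npz',im=im,d=d,W=W)
    print(n,ci,f, (d==0).mean())
E
```

```text
pics
{'t': 0.0, 'qpos': array([-1.38400991e+00,  1.50983352e-01,  1.43801488e+00,  7.75041328e-06,
        1.55383299e+00, -1.33994927e-01]), 'dq': array([-0.00084612,  0.00028216,  0.00163234, -0.0009334 , -0.00199012,
       -0.00118743]), 'effort': array([-4.74745975e-04, -7.13052320e+01, -5.70872033e+01, -3.68376159e-04,
        8.93245102e-03, -5.11333235e-05]), 'position': array([ 0.18124134, -0.54542359,  0.23068502]), 'tool_rot': array([ 9.87164789e-01,  1.59703778e-01, -1.24714034e-05, -6.19174201e-04]), 'force': array([ 0.03578813, -0.24551209,  0.14046475]), 'torque': array([-0.0458858 , -0.02193483,  0.01441766]), 'opening': 1.0011876370004908}
scene {'fovy': 50.70615242139298, 'cx': 260.84253152268036, 'cy': 185.33176598653407, 'R': array([[ 0.46032765,  0.88742734, -0.02389892],
       [ 0.49564099, -0.27924765, -0.82241155],
       [-0.73650421,  0.36673349, -0.56839079]]), 't': array([-0.260222  , -0.17123701,  1.45146446])} 405.20718792380444 0.0039215087890625
side {'fovy': 44.80102795507318, 'cx': 263.1311033974154, 'cy': 186.7889523222641, 'R': array([[-0.99846255, -0.05362266, -0.01404121],
       [-0.01939182,  0.57521452, -0.81777271],
       [ 0.05192786, -0.81624314, -0.57537   ]]), 't': array([0.53090116, 0.09021765, 1.2184536 ])} 465.81505618313486 0.003936767578125
wrist {'fovy': 58.74277318393647, 'cx': 256.05039168628076, 'cy': 195.78989030883758, 'R': array([[ 0.31533734, -0.94897796, -0.00178727],
       [-0.90628854, -0.30170947,  0.29599404],
       [-0.28143106, -0.09171819, -0.95518811]]), 't': array([-0.57460944, -0.0386594 ,  0.38006908])} 341.143342425959 0.0038655598958333335
```

View pics/scene0.png

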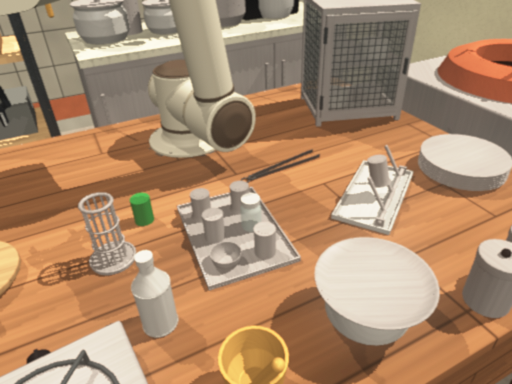

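View pics/side0.png

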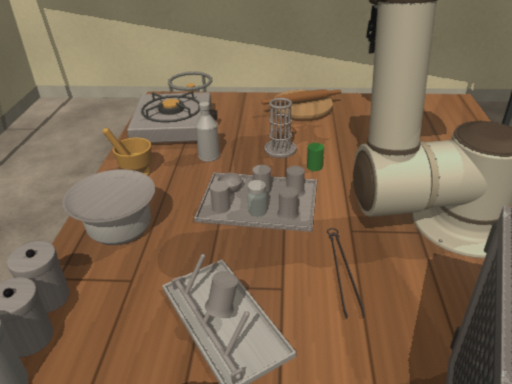

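View pics/wrist0.png

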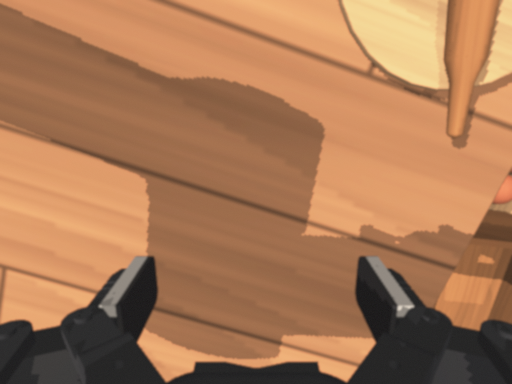

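The scene view shows the tray with tumblers at about (200,203), (239,195), (213,225) and (264,240). The glass jar is at (250,207), the katori at (226,257), the green look-alike at (142,209), the sleeve at (100,230) and the rack at (375,195). Next I'll measure from the two views' clouds.

```bash
python3 - <<'E'
import numpy as np,cv2
# top-down height map from both views
for n in['scene','side']:
    z=np.load(f'pics/{n}0.npz'); W=z['W'].reshape(-1,3); im=z['im'].reshape(-1,3)
    x0,x1,y0,y1=.2,.8,-.45,.45; s=1.2e-3
    ok=np.isfinite(W).all(1)&(W[:,0]>x0)&(W[:,0]<x1)&(W[:,1]>y0)&(W[:,1]<y1)&(W[:,2]<.25)&(W[:,2]>-.01)
    W=W[ok];o=np.argsort(W[:,2]);W=W[o]
    M=np.zeros((500,750),np.float32)
    r=((x1-W[:,0])/s).astype(int).clip(0,499);c=((y1-W[:,1])/s).astype(int).clip(0,749)
    np.maximum.at(M,(r,c),W[:,2])
    M=cv2.dilate(M,np.ones((3,3)))
    g=cv2.applyColorMap((M/.2*255).clip(0,255).astype(np.uint8),cv2.COLORMAP_JET)
    for k in range(0,750,83):cv2.putText(g,f'{y1-k*s:.2f}',(k,495),0,.35,(255,255,255),1)
    for k in range(0,500,83):cv2.putText(g,f'{x1-k*s:.2f}',(0,k+8),0,.35,(255,255,255),1)
    cv2.imwrite(f'pics/top_{n}.png',g)
E
```

```text
(no output)
```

View pics/top_scene.png

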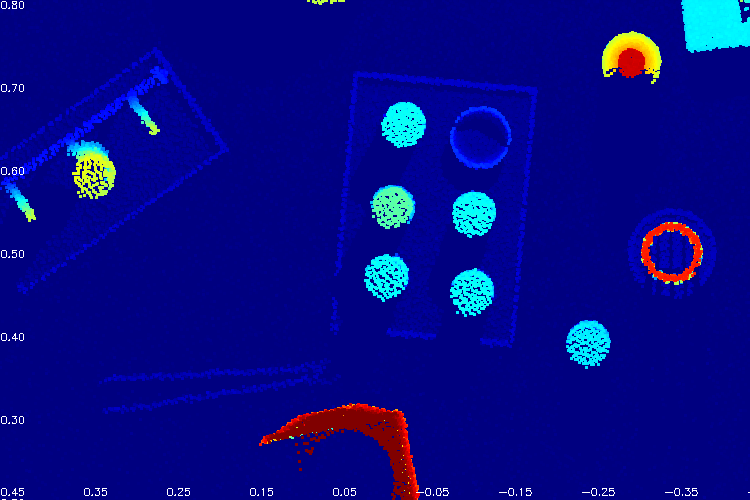

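View pics/top_side.png

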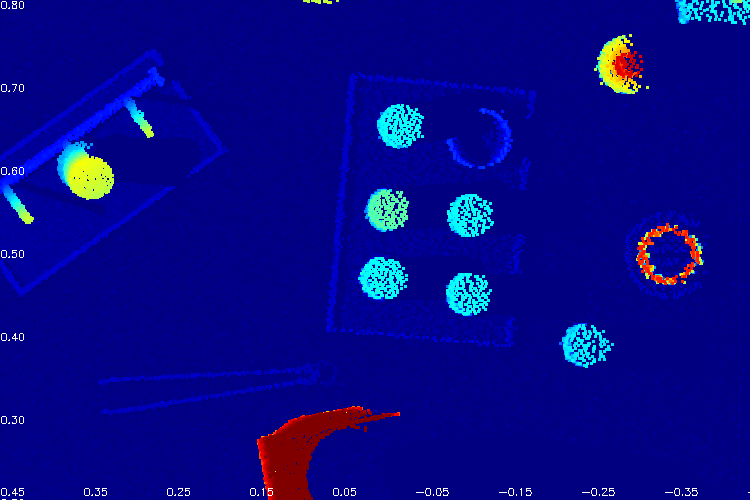

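```bash
cat >> h.py <<'E'
from scipy.optimize import least_squares, minimize
def disc(W,c,zr,rs=.035):
    "top disc centre: points of height zr near c; enclosing-circle of the rim"
    P=W.reshape(-1,3); P=P[np.isfinite(P).all(1)]
    m=(np.hypot(P[:,0]-c[0],P[:,1]-c[1])<rs)&(P[:,2]>zr[0])&(P[:,2]<zr[1]); P=P[m]
    if len(P)<10: return None
    (x,y),r=cv2.minEnclosingCircle((P[:,:2]*1000).astype(np.float32)) 
    return x/1000,y/1000,r/1000,np.median(P[:,2]),len(P)
E
cat > m.py <<'E'
from h import *
C=dict(A=(.655,-.03),B=(.475,-.01),C=(.55,-.117),D=(.455,-.115),jar=(.555,-.018))
for n in['scene','side']:
    W=np.load(f'pics/{n}0.npz')['W']
    for k,c in C.items():
        zr=(.070,.082) if k!='jar' else (.086,.098)
        print(n,k,np.round(disc(W,c,zr),4))
        P=W.reshape(-1,3);P=P[np.isfinite(P).all(1)]
        d=disc(W,c,zr)
        q=np.hypot(P[:,0]-d[0],P[:,1]-d[1])
        print('   r90 by height',[(z,round(float(np.percentile(q[(q<.045)&(abs(P[:,2]-z/1000)<.002)],80)),4) if ((q<.045)&(abs(P[:,2]-z/1000)<.002)).sum()>5 else None) for z in (9,12,16,20,30,40,60)])
    d=disc(W,(.503,-.338),(.16,.18),.05);print('ring',np.round(d,4))
    P=W.reshape(-1,3);P=P[np.isfinite(P).all(1)]
    for k,c in dict(pl=(.545,.415),pr=(.65,.275)).items():
        q=P[(np.hypot(P[:,0]-c[0],P[:,1]-c[1])<.06)&(P[:,2]>.035)&(P[:,2]<.13)]
        q=q[np.hypot(q[:,0]-.6,q[:,1]-.345)>.055]
        m=q.mean(0);U,S,V=np.linalg.svd(q-m);v=V[0]*np.sign(V[0][2])
        print(k,len(q),'mean',m.round(4),'dir',v.round(3),'lean',np.degrees(np.arccos(v[2])).round(1),'top',q[q[:,2].argmax()].round(4),'ext',(((q-m)@v).max()).round(4))
E
python3 m.py
```

```text
scene A [ 6.506e-01 -3.360e-02  2.640e-02  7.600e-02  2.930e+02]
   r90 by height [(9, 0.0255), (12, 0.0252), (16, 0.0254), (20, 0.0252), (30, 0.025), (40, 0.0251), (60, 0.0252)]
scene B [ 4.678e-01 -1.410e-02  2.610e-02  7.580e-02  1.940e+02]
   r90 by height [(9, 0.0273), (12, 0.0262), (16, 0.0245), (20, 0.0243), (30, 0.024), (40, 0.0239), (60, 0.0242)]
scene C [ 5.421e-01 -1.197e-01  2.660e-02  7.590e-02  2.550e+02]
   r90 by height [(9, 0.0259), (12, 0.0257), (16, 0.0252), (20, 0.0256), (30, 0.0259), (40, 0.0255), (60, 0.0251)]
scene D [ 4.488e-01 -1.136e-01  2.840e-02  7.580e-02  2.090e+02]
   r90 by height [(9, 0.0304), (12, 0.0291), (16, 0.0276), (20, 0.0279), (30, 0.0261), (40, 0.0264), (60, 0.0259)]
scene jar [ 5.506e-01 -1.970e-02  2.420e-02  9.190e-02  1.980e+02]
   r90 by height [(9, 0.0254), (12, 0.0265), (16, 0.0255), (20, 0.0264), (30, 0.0251), (40, 0.0255), (60, 0.0255)]
ring [ 4.967e-01 -3.558e-01  3.570e-02  1.683e-01  2.950e+02]
pl 110 mean [0.5571 0.4237 0.0749] dir [-0.413 -0.29   0.863] lean 30.3 top [0.5385 0.4145 0.1138] ext 0.0445
pr 135 mean [0.661  0.2769 0
[... 552 characters left out ...]
.0246), (20, 0.0262), (30, 0.0236), (40, None), (60, 0.0244)]
side D [ 4.476e-01 -1.133e-01  2.670e-02  7.620e-02  1.730e+02]
   r90 by height [(9, 0.0301), (12, 0.0266), (16, 0.0264), (20, None), (30, 0.0248), (40, 0.0253), (60, 0.0252)]
side jar [ 5.494e-01 -1.760e-02  2.480e-02  9.200e-02  1.770e+02]
   r90 by height [(9, 0.0343), (12, 0.0261), (16, 0.0248), (20, 0.026), (30, 0.0256), (40, 0.0263), (60, 0.0265)]
ring [ 4.951e-01 -3.512e-01  3.620e-02  1.685e-01  1.290e+02]
pl 240 mean [0.5542 0.4302 0.0769] dir [-0.408 -0.297  0.863] lean 30.3 top [0.5368 0.4175 0.1155] ext 0.0442
pr 185 mean [0.6576 0.2834 0.0756] dir [-0.41  -0.287  0.866] lean 30.1 top [0.6422 0.2711 0.1157] ext 0.0446
```

```bash
cat >> h.py <<'E'
def rel(goal,yaw=None,Rg=None,pose=None):
    "shift in tool axes + rotvec from current (or pose) to goal pos; yaw = world angle of tool y axis... tool down"
    s=bot.sense(); p=s['position'];R=Rn.from_quat(s['tool_rot'])
    if pose: p,R=pose
    if Rg is None: Rg=down(yaw)
    return R.inv().apply(np.array(goal)-p),(R.inv()*Rg).as_rotvec()
def down(yaw):
    "tool z down, tool x axis at world angle yaw"
    c,s_=np.cos(yaw),np.sin(yaw)
    return Rn.from_matrix(np.array([[c,s_,0],[s_,-c,0],[0,0,-1]]))
E
python3 - <<'E'
from h import *
s=bot.sense();R=Rn.from_quat(s['tool_rot']);print(R.as_matrix().round(3))
ci=bot.camera_info('wrist');Rc=ci['R'];c=-Rc.T@ci['t'];print('cam',c, 'in tool',R.inv().apply(c-s['position']),'axis',R.inv().apply(Rc[2]))
E
```

```text
[[ 0.949  0.315 -0.   ]
 [ 0.315 -0.949  0.001]
 [ 0.    -0.001 -1.   ]]
cam [ 0.2531244  -0.52210658  0.37353141] in tool [ 0.07557027  0.00034877 -0.14270078] axis [-2.96137887e-01 -6.44257201e-04  9.55144982e-01]
```

```bash
python3 - <<'E'
from h import *
print(rel([.496,-.353,.30],.618))
E
```

```text
(array([ 0.35937244, -0.08346357, -0.06905108]), array([-9.44488380e-04, -2.73245569e-04, -2.97162651e-01]))
```

{"op": "apply_moves", "data": {
  "rows": ".058 -.0134 -.0111 0 0 0;.058 -.0134 -.0111 0 0 0;.058 -.0134 -.0111 0 0 0;.058 -.0134 -.0111 0 0 0;.058 -.0134 -.0111 0 0 0",
  "claw": 0.068,
  "squeeze": 30
}}

```text
t: 0.78
position: [0.4368, -0.3893, 0.287]
tool_rot: [0.987, 0.16, -0.0, -0.0]
force: [0.4, -1.4, 0.4]
opening: 0.797
```

```bash
python3 - <<'E'
from h import *
print(rel([.496,-.353,.30],.618))
E
```

```text
(array([ 0.06762803, -0.01577707, -0.01296432]), array([-1.98609277e-04,  6.73640396e-05, -2.97260150e-01]))
```

{"op": "apply_moves", "data": {
  "rows": ".034 -.008 -.0065 0 0 -.149;.0348 -.003 -.0065 0 0 -.148;0 0 0 0 0 0;0 0 0 0 0 0"
}}

```text
t: 1.27
position: [0.4945, -0.354, 0.2994]
tool_rot: [0.953, 0.303, -0.0, -0.0]
force: [-0.2, -0.4, 0.5]
opening: 0.799
```

```bash
python3 - <<'E'
from h import *
s=bot.sense();print(s['position'],s['dq'].round(3))
im,d,W,ci,f=cloud('wrist','w1.png');np.savez('pics/w1.npz',im=im,W=W,d=d)
print(np.round(disc(W,(.496,-.353),(.16,.18),.05),4))
print(rel([.53,-.07,.32],.618))
E
```

```text
[ 0.49448897 -0.35399783  0.29935733] [-0.017 -0.004  0.005 -0.001 -0.002 -0.   ]
[ 4.951e-01 -3.550e-01  3.600e-02  1.694e-01  2.292e+03]
(array([ 0.19341548, -0.21132909, -0.02050174]), array([-0.00064648,  0.00028493, -0.00193626]))
```

View pics/w1.png

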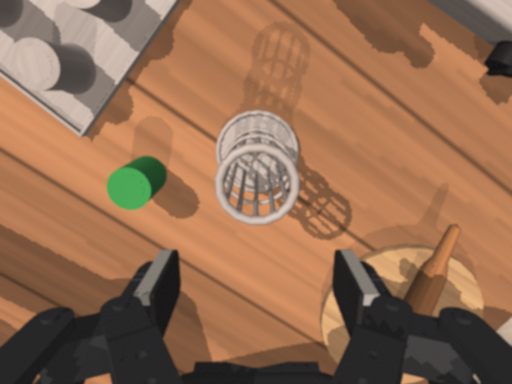

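The wrist view shows the ring at (258,183), which gives a centre of (.495,-.355), z .169 and r .036. These match the text. Next is the tray.

{"op": "apply_moves", "data": {
  "rows": ".0386 -.0422 -.004 0 0 0;.0386 -.0422 -.004 0 0 0;.0386 -.0422 -.004 0 0 0;.0386 -.0422 -.004 0 0 0;.0386 -.0422 -.004 0 0 0"
}}

```text
t: 1.95
position: [0.5293, -0.0692, 0.32]
tool_rot: [0.953, 0.303, 0.0, 0.0]
force: [1.2, 0.2, -0.6]
opening: 0.794
```

{"op": "apply_moves", "data": {
  "rows": "0 0 0 0 0 0;0 0 0 0 0 0"
}}

```text
t: 2.2
position: [0.5296, -0.0708, 0.3197]
tool_rot: [0.953, 0.304, -0.0, 0.0]
force: [-0.3, -0.8, -0.1]
opening: 0.794
```

```bash
cat > m2.py <<'E'
from h import *
C=dict(A=(.649,-.032),B=(.467,-.012),C=(.542,-.117),D=(.448,-.114),jar=(.55,-.018))
s=bot.sense();print(s['position'],s['t'])
im,d,W,ci,f=cloud('wrist','w2.png');np.savez('pics/w2.npz',im=im,W=W,d=d)
P=W.reshape(-1,3);P=P[np.isfinite(P).all(1)]
for k,c in C.items():
    zr=(.073,.082) if k!='jar' else (.088,.098)
    dd=disc(W,c,zr)
    print(k,dd and np.round(dd,4))
    if dd:
        q=np.hypot(P[:,0]-dd[0],P[:,1]-dd[1])
        print('  ',[(z,round(float(np.percentile(q[(q<.034)&(abs(P[:,2]-z/1000)<.002)],50)),4) if ((q<.034)&(abs(P[:,2]-z/1000)<.002)).sum()>5 else None) for z in (9,12,16,20,30,40,60)])
E
python3 m2.py
```

```text
[ 0.52961118 -0.07079791  0.31972954] 2.2
A [ 6.497e-01 -3.240e-02  2.510e-02  7.600e-02  1.956e+03]
   [(9, 0.025), (12, 0.025), (16, 0.025), (20, 0.025), (30, 0.0251), (40, 0.025), (60, 0.025)]
B [ 4.663e-01 -1.100e-02  2.560e-02  7.630e-02  1.430e+03]
   [(9, 0.0277), (12, 0.0266), (16, 0.0255), (20, 0.0251), (30, 0.025), (40, 0.0252), (60, 0.0251)]
C [ 5.420e-01 -1.164e-01  2.520e-02  7.610e-02  1.427e+03]
   [(9, 0.0249), (12, 0.0249), (16, 0.0247), (20, 0.0248), (30, 0.0248), (40, 0.0248), (60, 0.0249)]
D [ 4.478e-01 -1.142e-01  2.540e-02  7.620e-02  1.228e+03]
   [(9, 0.0275), (12, 0.0265), (16, 0.0252), (20, 0.0248), (30, 0.0249), (40, 0.0249), (60, 0.0249)]
jar [ 5.491e-01 -1.890e-02  2.330e-02  9.200e-02  1.516e+03]
   [(9, None), (12, None), (16, None), (20, None), (30, None), (40, None), (60, 0.0256)]
```

View pics/w2.png

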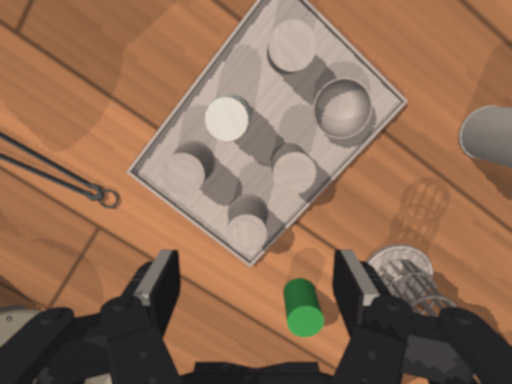

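Candidates in the wrist view are plain steel tumblers A (291,46), C (294,172), B (185,175) and D (248,235). The jar at (227,118) has a cap, the katori is at (342,108), and the green look-alike is at (305,312). The depth profiles show A and C straight, and B and D belling out at the mouth. I'll make one close crop, then start with C.

```bash
python3 - <<'E'
from h import *
im=cv2.imread('pics/w2.png')[10:275,120:410];cv2.imwrite('pics/w2c.png',cv2.resize(im,None,fx=2.2,fy=2.2,interpolation=3))
print(rel([.542,-.1166,.12],.618))
E
```

```text
(array([-0.01603171,  0.04418551,  0.19964952]), array([-4.33706199e-05,  3.05526622e-04, -1.93851656e-03]))
```

View pics/w2c.png

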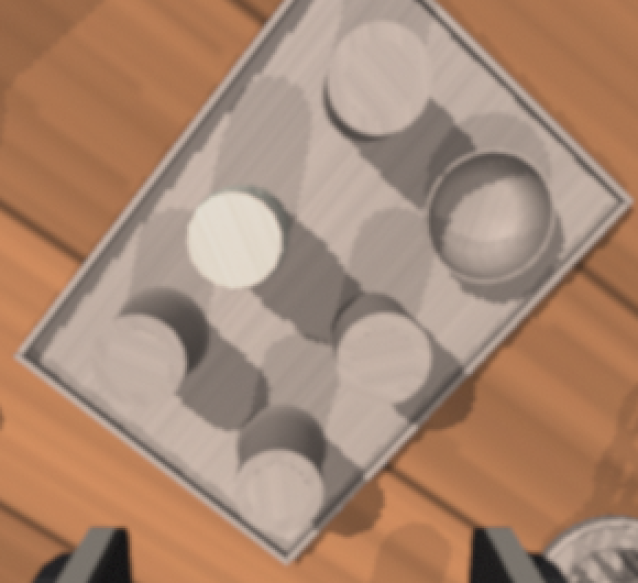

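The crop confirms the choice: the jar's pale cap is at (235,240) and C is the steel tumbler at (383,355).

{"op": "apply_moves", "data": {
  "rows": "-.004 .011 .05 0 0 0;-.004 .011 .05 0 0 0;-.004 .011 .05 0 0 0;-.004 .0111 .05 0 0 0;0 0 0 0 0 0"
}}

```text
t: 2.88
position: [0.5404, -0.1165, 0.1167]
tool_rot: [0.953, 0.303, -0.003, -0.002]
force: [-0.9, 1.1, 0.7]
opening: 0.796
```

```bash
python3 - <<'E'
from h import *
print(rel([.542,-.1166,.036],.618))
E
```

```text
(array([0.00160618, 0.00142238, 0.08066642]), array([-0.00534738,  0.00379264, -0.00330113]))
```

{"op": "apply_moves", "data": {
  "rows": "0 0 .041 0 0 0;0 0 .041 0 0 0;0 0 0 0 0 0"
}}

```text
t: 3.25
position: [0.5417, -0.1155, 0.0377]
tool_rot: [0.953, 0.304, -0.001, -0.001]
force: [0.8, 0.5, 0.9]
opening: 0.797
```

```bash
python3 - <<'E'
from h import *
print(bot.sense()['position'],rel([.542,-.1166,.036],.618))
E
```

```text
[ 0.54172988 -0.1154733   0.03773428] (array([-0.00042898,  0.00107912,  0.00173252]), array([-0.00218287,  0.00136589, -0.00122073]))
```

Close the gripper.

{"op": "apply_moves", "data": {
  "rows": "0 .0005 0.001 0 0 0;0 0 0 0 0 0;0 0 0 0 0 0;0 0 0 0 0 0",
  "claw": 0.03,
  "squeeze": 30
}}

```text
t: 3.75
position: [0.544, -0.1162, 0.0393]
tool_rot: [0.953, 0.304, 0.001, 0.001]
force: [-0.2, 0.0, 9.3]
opening: 0.567
```

{"op": "apply_moves", "data": {
  "rows": "0 0 -.05 0 0 0;0 0 -.06 0 0 0;0 0 -.06 0 0 0"
}}

```text
t: 4.12
position: [0.5425, -0.1157, 0.2104]
tool_rot: [0.953, 0.304, 0.001, 0.001]
force: [1.3, -0.7, -0.4]
opening: 0.569
```

```bash
python3 - <<'E'
from h import *
print(bot.sense()['position'],bot.sense()['opening'],rel([.4952,-.3545,.22],.618))
E
```

```text
[ 0.54248315 -0.11565058  0.21038046] 0.568969845647629 (array([-0.17687283,  0.16733709, -0.00956949]), array([ 0.00140848, -0.00104918, -0.00027226]))
```

{"op": "apply_moves", "data": {
  "rows": "0 0 -.016 0 0 0;-.0442 .0418 0 0 0 0;-.0442 .0418 0 0 0 0;-.0442 .0418 0 0 0 0;-.0442 .0418 0 0 0 0"
}}

```text
t: 4.75
position: [0.4946, -0.3562, 0.2233]
tool_rot: [0.953, 0.304, 0.0, 0.0]
force: [1.0, 0.6, -0.8]
opening: 0.566
```

{"op": "apply_moves", "data": {
  "rows": "0 0 0 0 0 0;0 0 0 0 0 0"
}}

```text
t: 5.0
position: [0.4952, -0.3543, 0.2228]
tool_rot: [0.953, 0.304, 0.0, -0.0]
force: [0.3, 0.4, -0.2]
opening: 0.566
```

```bash
python3 - <<'E'
from h import *
print(bot.sense()['position'],bot.sense()['opening'],rel([.4952,-.3545,.22],.618))
im,d,W,ci,f=cloud('wrist','w3.png');np.savez('pics/w3.npz',im=im,W=W,d=d)
im,d,W,ci,f=cloud('scene','s3.png');np.savez('pics/s3.npz',im=im,W=W,d=d)
im,d,W,ci,f=cloud('side','d3.png');np.savez('pics/d3.npz',im=im,W=W,d=d)
E
python3 -c "
import cv2,numpy as np
a=cv2.imread('pics/s3.png')[120:300,40:280];b=cv2.imread('pics/d3.png')[40:220,200:440]
cv2.imwrite('pics/sd3.png',np.hstack([cv2.resize(a,(400,300)),cv2.resize(b,(400,300))]))"
```

```text
[ 0.49523076 -0.35426951  0.22281853] 0.5657140385584124 (array([-0.0001591 ,  0.00017166,  0.0028184 ]), array([-0.00052724, -0.00022283, -0.00088791]))
```

View pics/w3.png

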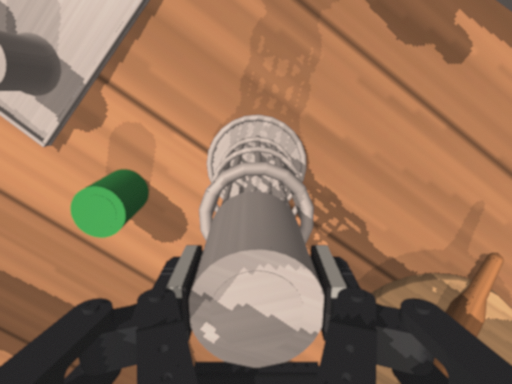

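View pics/sd3.png

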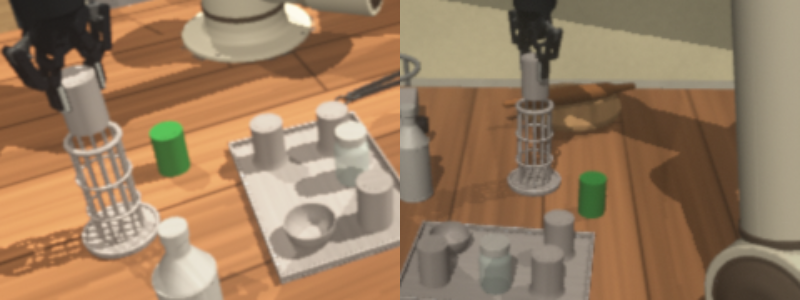

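```bash
cat >> h.py <<'E'
def held(W,zlo=.2,zhi=.25,c=(.495,-.354),rad=.034):
    P=W.reshape(-1,3);P=P[np.isfinite(P).all(1)]
    m=(np.hypot(P[:,0]-c[0],P[:,1]-c[1])<rad)&(P[:,2]>zlo)&(P[:,2]<zhi);q=P[m]
    r=least_squares(lambda x:np.hypot(q[:,0]-x[0]-x[2]*(q[:,2]-.2),q[:,1]-x[1]-x[3]*(q[:,2]-.2))-.025,[*c,0,0],loss='soft_l1',f_scale=.001)
    return r.x.round(4),len(q),np.median(np.abs(r.fun)).round(5)
E
python3 - <<'E'
from h import *
for n in['w3','s3','d3']:
    W=np.load(f'pics/{n}.npz')['W']
    P=W.reshape(-1,3)
    print(n,np.round(disc(W,(.495,-.354),(.25,.27),.027) or 0,4),held(W,.19,.255,rad=.028))
    print('  ring',np.round(disc(W,(.4952,-.3545),(.162,.175),.045),4))
E
```

```text
w3 [ 4.950e-01 -3.540e-01  2.700e-02  2.594e-01  1.472e+04] (array([ 0.4936, -0.355 ,  0.0124, -0.0092]), 5352, np.float64(0.00015))
  ring [ 4.953e-01 -3.547e-01  3.600e-02  1.694e-01  2.542e+03]
s3 [ 4.953e-01 -3.537e-01  2.660e-02  2.595e-01  3.290e+02] (array([ 0.4935, -0.3558,  0.0076,  0.0022]), 660, np.float64(0.00071))
  ring [ 4.963e-01 -3.567e-01  3.650e-02  1.688e-01  2.240e+02]
d3 [ 4.964e-01 -3.534e-01  2.600e-02  2.594e-01  9.300e+01] (array([ 4.936e-01, -3.551e-01, -4.000e-04,  2.600e-03]), 266, np.float64(0.00102))
  ring [ 4.925e-01 -3.503e-01  3.790e-02  1.683e-01  1.060e+02]
```

{"op": "apply_moves", "data": {
  "rows": ".0015 .0007 .010 0 0 0;0 0 .008 0 0 0;0 0 .008 0 0 0;0 0 .004 0 0 0"
}}

```text
t: 5.65
position: [0.4969, -0.3539, 0.192]
tool_rot: [0.953, 0.304, -0.0, -0.0]
force: [0.2, 0.6, 0.4]
opening: 0.567
```

{"op": "apply_moves", "data": {
  "rows": "0 0 .006 0 0 0;0 0 .005 0 0 0;0 0 0 0 0 0"
}}

```text
t: 6.02
position: [0.4969, -0.354, 0.1814]
tool_rot: [0.953, 0.304, -0.0, -0.0]
force: [0.2, -0.5, -0.7]
opening: 0.566
```

Free. Release it, then rise.

{"op": "apply_moves", "data": {
  "rows": "0 0 0 0 0 0;0 0 0 0 0 0;0 0 0 0 0 0",
  "claw": 0.068
}}

```text
t: 6.4
position: [0.4971, -0.3542, 0.182]
tool_rot: [0.953, 0.304, 0.0, 0.0]
force: [0.6, -0.4, 1.4]
opening: 0.797
```

{"op": "apply_moves", "data": {
  "rows": "0 0 -.04 0 0 0;0 0 -.05 0 0 0;0 0 0 0 0 0"
}}

```text
t: 6.78
position: [0.4978, -0.3548, 0.276]
tool_rot: [0.953, 0.304, 0.002, 0.003]
force: [0.1, -0.5, -0.3]
opening: 0.794
```

```bash
python3 - <<'E'
from h import *
print(bot.sense()['position'],bot.sense()['opening'],rel([.6497,-.0324,.20],.618))
im,d,W,ci,f=cloud('wrist','w4.png')
P=W.reshape(-1,3);P=P[np.isfinite(P).all(1)]
q=P[(np.hypot(P[:,0]-.4952,P[:,1]+.3547)<.02)];print(len(q),np.percentile(q[:,2],[5,25,50,75,95]))
E
```

```text
[ 0.49781825 -0.35482024  0.27599091] 0.7939525059164532 (array([ 0.31047493, -0.17529873,  0.07532046]), array([ 0.0061477 , -0.00130628, -0.00016043]))
3561 [0.08174723 0.08389732 0.35152292 0.35466948 0.35635776]
```

View pics/w4.png

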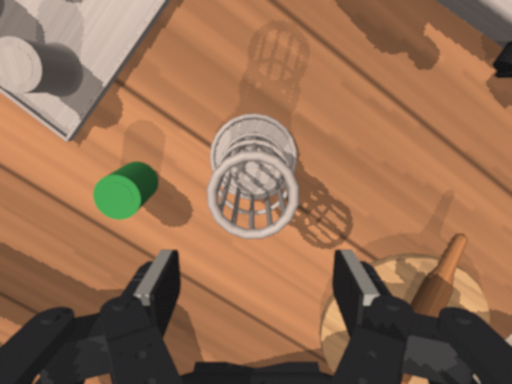

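C is seated, with its base at z .082. On to A.

{"op": "apply_moves", "data": {
  "rows": ".0520 -.0292 .010 0 0 0;.0520 -.0292 .015 0 0 0;.0520 -.0292 .015 0 0 0;.0520 -.0292 .015 0 0 0;.0520 -.0292 .015 0 0 0"
}}

```text
t: 7.45
position: [0.6245, -0.0825, 0.2001]
tool_rot: [0.953, 0.304, -0.001, -0.0]
force: [1.5, -0.5, 0.4]
opening: 0.795
```

{"op": "apply_moves", "data": {
  "rows": ".0510 -.0293 .02 0 0 0;0 0 .04 0 0 0;0 0 0 0 0 0"
}}

```text
t: 7.82
position: [0.6472, -0.0303, 0.1379]
tool_rot: [0.953, 0.304, -0.003, -0.002]
force: [-0.3, 0.4, 0.8]
opening: 0.798
```

```bash
python3 - <<'E'
from h import *
print(bot.sense()['position'],bot.sense()['opening'],rel([.6497,-.0324,.037],.618))
E
```

```text
[ 0.64724237 -0.03026394  0.13789223] 0.7977059413483735 (array([0.0012483 , 0.0036469 , 0.10087114]), array([-0.00477005,  0.00481192,  0.00074982]))
```

{"op": "apply_moves", "data": {
  "rows": ".0005 .002 .051 0 0 0;0 0 .048 0 0 0;0 0 0 0 0 0;0 0 0 0 0 0"
}}

```text
t: 8.32
position: [0.6517, -0.0331, 0.0457]
tool_rot: [0.953, 0.304, 0.001, 0.001]
force: [0.0, 0.0, 0.5]
opening: 0.798
```

```bash
python3 - <<'E'
from h import *
print(bot.sense()['position'],bot.sense()['opening'],rel([.6497,-.0324,.037],.618))
E
```

```text
[ 0.65166894 -0.0330625   0.04565999] 0.7984083775775569 (array([-0.00123941, -0.00169588,  0.00865441]), array([ 0.00186538, -0.00197189, -0.00084944]))
```

{"op": "apply_moves", "data": {
  "rows": "-.0012 -.0015 .0075 0 0 0;0 0 0 0 0 0"
}}

```text
t: 8.57
position: [0.6488, -0.0319, 0.036]
tool_rot: [0.953, 0.304, 0.0, 0.0]
force: [0.1, -0.2, 0.4]
opening: 0.794
```

{"op": "apply_moves", "data": {
  "rows": "0 0 0 0 0 0;0 0 0 0 0 0;0 0 0 0 0 0",
  "claw": 0.03
}}

```text
t: 8.95
position: [0.649, -0.0319, 0.0358]
tool_rot: [0.953, 0.304, 0.0, 0.0]
force: [-1.0, 0.2, 5.2]
opening: 0.574
```

{"op": "apply_moves", "data": {
  "rows": "0 0 -.05 0 0 0;0 0 -.06 0 0 0;0 0 -.06 0 0 0;0 0 -.018 0 0 0"
}}

```text
t: 9.45
position: [0.6496, -0.032, 0.2276]
tool_rot: [0.953, 0.304, 0.002, 0.001]
force: [0.1, 0.6, -1.2]
opening: 0.576
```

```bash
python3 - <<'E'
from h import *
print(bot.sense()['position'],bot.sense()['opening'],rel([.4965,-.354,.226],.618))
E
```

```text
[ 0.64956854 -0.03197348  0.22760895] 0.5761166234882638 (array([-0.31131897,  0.17381905,  0.00104317]), array([ 0.0036729 , -0.00386767, -0.00015624]))
```

{"op": "apply_moves", "data": {
  "rows": "-.0519 .029 0 0 0 0;-.0519 .029 0 0 0 0;-.0519 .029 0 0 0 0;-.0519 .029 0 0 0 0;-.0519 .029 0 0 0 0"
}}

```text
t: 10.07
position: [0.5199, -0.3018, 0.2224]
tool_rot: [0.953, 0.304, -0.0, -0.001]
force: [0.4, -0.9, -1.5]
opening: 0.572
```

{"op": "apply_moves", "data": {
  "rows": "-.0518 .0288 0 0 0 0;0 0 0 0 0 0;0 0 0 0 0 0"
}}

```text
t: 10.45
position: [0.4955, -0.3537, 0.2225]
tool_rot: [0.953, 0.304, -0.0, -0.001]
force: [-1.0, 0.2, -1.5]
opening: 0.569
```

```bash
python3 - <<'E'
from h import *
print(bot.sense()['position'],bot.sense()['opening'])
for n in['wrist','scene']:
    im,d,W,ci,f=cloud(n,n+'5.png')
    print(held(W,.195,.25,rad=.028),'  ring',np.round(disc(W,(.4952,-.3545),(.162,.175),.045),4))
E
```

```text
[ 0.49545385 -0.35372725  0.22247891] 0.5687031653210076
(array([ 0.4961, -0.3542, -0.0019,  0.0069]), 4195, np.float64(0.00013))   ring [ 4.955e-01 -3.546e-01  3.570e-02  1.694e-01  2.475e+03]
(array([ 0.496 , -0.3549,  0.0013,  0.0131]), 535, np.float64(0.00071))   ring [ 4.966e-01 -3.563e-01  3.640e-02  1.686e-01  2.280e+02]
```

View pics/wrist5.png

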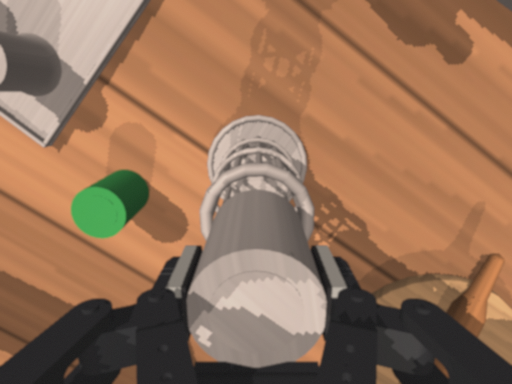

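{"op": "apply_moves", "data": {
  "rows": "-.0008 0 .010 0 0 0;0 0 .008 0 0 0;0 0 .008 0 0 0;0 0 .005 0 0 0"
}}

```text
t: 11.05
position: [0.495, -0.3541, 0.1915]
tool_rot: [0.953, 0.304, -0.0, -0.0]
force: [0.3, -0.1, 0.2]
opening: 0.569
```

{"op": "apply_moves", "data": {
  "rows": "0 0 .007 0 0 0;0 0 .003 0 0 0;0 0 0 0 0 0"
}}

```text
t: 11.42
position: [0.4949, -0.3543, 0.1821]
tool_rot: [0.953, 0.304, -0.0, -0.0]
force: [0.1, 0.3, -1.0]
opening: 0.57
```

{"op": "apply_moves", "data": {
  "rows": "0 0 0 0 0 0;0 0 0 0 0 0;0 0 0 0 0 0",
  "claw": 0.068
}}

```text
t: 11.8
position: [0.495, -0.3544, 0.1824]
tool_rot: [0.953, 0.304, 0.0, 0.0]
force: [-0.6, -0.6, 0.4]
opening: 0.793
```

{"op": "apply_moves", "data": {
  "rows": "0 0 -.04 0 0 0;0 0 -.05 0 0 0;0 0 0 0 0 0"
}}

```text
t: 12.18
position: [0.4958, -0.355, 0.2765]
tool_rot: [0.953, 0.304, 0.002, 0.003]
force: [-0.1, -1.0, -0.2]
opening: 0.801
```

```bash
python3 - <<'E'
from h import *
print(bot.sense()['position'],bot.sense()['opening'],rel([.4663,-.0110,.036],.618))
im,d,W,ci,f=cloud('wrist','w6.png')
P=W.reshape(-1,3);P=P[np.isfinite(P).all(1)]
q=P[(np.hypot(P[:,0]-.4952,P[:,1]+.3547)<.02)&(P[:,2]<.25)];print(len(q),np.percentile(q[:,2],[5,25,50,75,95]))
E
```

```text
[ 0.4957904  -0.35502871  0.27649687] 0.8013255249157356 (array([ 0.17492071, -0.29899387,  0.23889243]), array([ 0.00618877, -0.00137799, -0.00015273]))
1845 [0.15311339 0.1538122  0.1542809  0.15477086 0.15540395]
```

View pics/w6.png

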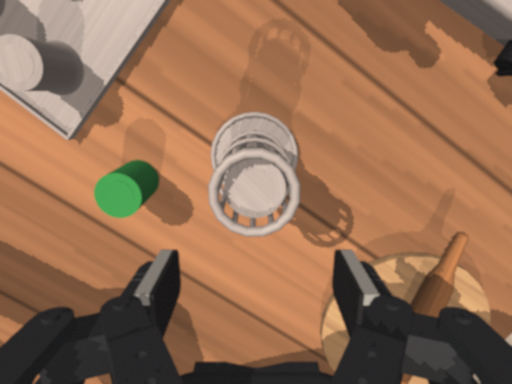

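A is stacked with its base at z .154. Before picking the flared ones, I'll look at the rack from the wrist.

```bash
python3 - <<'E'
from h import *
print(rel([.575,.315,.34],.618))
E
```

```text
(array([ 0.4528623 , -0.49955509, -0.06721609]), array([ 0.0029021 , -0.00071774, -0.00019609]))
```

{"op": "apply_moves", "data": {
  "rows": ".0400 -.0440 -.006 0 0 0;.0400 -.0440 -.006 0 0 0;.0400 -.0440 -.006 0 0 0;.0400 -.0440 -.006 0 0 0;.0400 -.0440 -.006 0 0 0"
}}

```text
t: 12.85
position: [0.5302, -0.0572, 0.3014]
tool_rot: [0.953, 0.304, -0.001, -0.0]
force: [0.5, 0.6, -0.0]
opening: 0.793
```

{"op": "apply_moves", "data": {
  "rows": ".0400 -.0440 -.006 0 0 0;.0400 -.0440 -.006 0 0 0;.0400 -.0440 -.006 0 0 0;.0400 -.0440 -.006 0 0 0;.0400 -.0440 -.006 0 0 0"
}}

```text
t: 13.48
position: [0.5659, 0.238, 0.3313]
tool_rot: [0.953, 0.304, -0.001, -0.0]
force: [1.2, -0.4, 0.8]
opening: 0.796
```

{"op": "apply_moves", "data": {
  "rows": ".0400 -.0440 -.006 0 0 0;.010 -.0100 0 0 0 0;0 0 0 0 0 0"
}}

```text
t: 13.85
position: [0.5756, 0.3094, 0.3368]
tool_rot: [0.952, 0.305, -0.001, 0.0]
force: [0.1, -0.5, 0.1]
opening: 0.796
```

```bash
python3 - <<'E'
from h import *
print(bot.sense()['position'],bot.sense()['qpos'].round(2))
im,d,W,ci,f=cloud('wrist','w7.png');np.savez('pics/w7.npz',im=im,W=W,d=d)
E
```

```text
[0.57555626 0.30935298 0.33680808] [ 0.38  0.31  1.03 -0.    1.8   1.33]
```

View pics/w7.png

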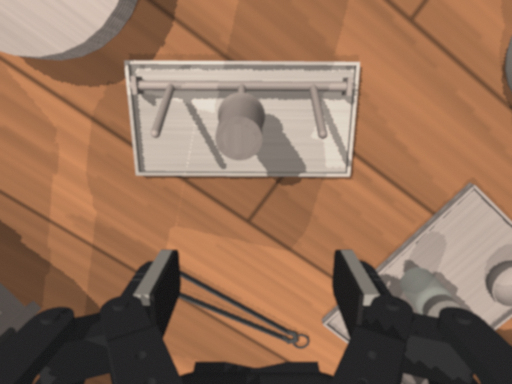

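The view shows the rack with the left peg tip at (157,133), the right peg tip at (321,134) and the hung tumbler at (240,135) between them. Both pegs are free.

```bash
python3 - <<'E'
from h import *
W=np.load('pics/w7.npz')['W'];c=np.array(bot.camera_info('wrist')['t']);
ci=bot.camera_info('wrist');cam=-ci['R'].T@ci['t']
P=W.reshape(-1,3);P=P[np.isfinite(P).all(1)]
for k,g in dict(pl=(.54,.417),pr=(.644,.27)).items():
    q=P[(np.hypot(P[:,0]-g[0],P[:,1]-g[1])<.05)&(P[:,2]>.045)&(P[:,2]<.13)]
    q=q[np.hypot(q[:,0]-.60,q[:,1]-.35)>.05]
    # fit cylinder radius 5mm
    def res(x):
        v=np.array([x[2],x[3],1]);v/=np.linalg.norm(v)
        w=q-np.array([x[0],x[1],.09]); return np.linalg.norm(np.cross(w,v),axis=1)-.005
    m=q.mean(0)
    r=least_squares(res,[m[0]-.0,m[1],-.47,-.33],loss='soft_l1',f_scale=.001)
    x=r.x;v=np.array([x[2],x[3],1]);v/=np.linalg.norm(v)
    ext=((q-np.array([x[0],x[1],.09]))@v).max()
    tip=np.array([x[0],x[1],.09])+v*ext
    print(k,len(q),'axis@.09',x[:2].round(4),'dir',v.round(3),'lean',np.degrees(np.arccos(v[2])).round(1),'az',np.degrees(np.arctan2(-v[1],-v[0])).round(1),'tip',tip.round(4),'medres',np.median(abs(r.fun)).round(5))
# hung tumbler cylinder
q=P[(np.hypot(P[:,0]-.60,P[:,1]-.345)<.04)&(P[:,2]>.075)&(P[:,2]<.105)]
def res(x):
    v=np.array([x[2],x[3],1]);v/=np.linalg.norm(v)
    w=q-np.array([x[0],x[1],.09]); return np.linalg.norm(np.cross(w,v),axis=1)-.025
r=least_squares(res,[.61,.345,-.2,-.15],loss='soft_l1',f_scale=.001);x=r.x;v=np.array([x[2],x[3],1]);v/=np.linalg.norm(v)
print('hung',len(q),x.round(4),'lean',np.degrees(np.arccos(v[2])).round(1),np.median(abs(r.fun)))
q=P[(np.hypot(P[:,0]-.59,P[:,1]-.34)<.045)&(P[:,2]>.108)];print(len(q),q[:,2].max(),q.mean(0))
np.savez('hung0.npz',x=x)
E
```

```text
pl 424 axis@.09 [0.5561 0.4242] dir [-0.423 -0.298  0.856] lean 31.1 az 35.2 tip [0.5425 0.4146 0.1174] medres 0.00119
pr 398 axis@.09 [0.6566 0.282 ] dir [-0.419 -0.299  0.857] lean 31.0 az 35.5 tip [0.6431 0.2724 0.1175] medres 0.00118
hung 351 [ 0.5919  0.3435 -0.215  -0.1516] lean 14.7 0.00012500053666791855
18047 0.4242288933194553 [0.57176141 0.33743236 0.37280855]
```

```bash
python3 - <<'E'
from h import *
for n in['w7','scene0','side0']:
    W=np.load(f'pics/{n}.npz')['W'];P=W.reshape(-1,3);P=P[np.isfinite(P).all(1)]
    ex=np.array([.816,.578]);ey=np.array([-.578,.816])
    for k,g in dict(pl=(.555,.424),pr=(.66,.28)).items():
        l=(P[:,:2]-g);a=l@ex;b=l@ey
        m=(abs(b)<.022)&(abs(a)<.05)&(P[:,2]>.03)&(P[:,2]<.13)
        a,b,z=a[m],b[m],P[m,2]
        print(n,k,len(z))
        for z0 in range(40,120,10):
            s=(z>z0/1000)&(z<z0/1000+.01)
            if s.sum()>2: print('   z',z0,s.sum(),'a',a[s].min().round(4),a[s].mean().round(4),a[s].max().round(4),'b',b[s].min().round(4),b[s].max().round(4),'zmax',z[s].max().round(4))
E
```

```text
w7 pl 490
   z 40 45 a 0.0172 0.0225 0.0264 b -0.0022 0.0067 zmax 0.0496
   z 50 48 a 0.0104 0.0167 0.0207 b -0.0024 0.0068 zmax 0.0598
   z 60 53 a 0.0041 0.0107 0.0151 b -0.0023 0.0072 zmax 0.0693
   z 70 55 a -0.002 0.0048 0.0087 b -0.0021 0.0069 zmax 0.0797
   z 80 54 a -0.008 -0.0008 0.0037 b -0.0023 0.0065 zmax 0.0899
   z 90 61 a -0.0146 -0.0066 -0.0012 b -0.0021 0.0077 zmax 0.0999
   z 100 65 a -0.0232 -0.0124 -0.0078 b -0.0022 0.0072 zmax 0.1099
   z 110 66 a -0.0228 -0.0179 -0.0133 b -0.0014 0.0073 zmax 0.1158
w7 pr 460
   z 40 43 a 0.0139 0.0194 0.0245 b -0.0033 0.0061 zmax 0.0497
   z 50 43 a 0.0084 0.0137 0.0176 b -0.003 0.0061 zmax 0.0599
   z 60 48 a 0.0022 0.0079 0.012 b -0.0038 0.0062 zmax 0.0699
   z 70 45 a -0.002 0.0027 0.0068 b -0.0029 0.0064 zmax 0.0797
   z 80 59 a -0.0077 -0.0032 0.0006 b -0.0031 0.0062 zmax 0.09
   z 90 57 a -0.0154 -0.0094 -0.0053 b -0.0028 0.0062 zmax 0.1
   z 100 65 a -0.026 -0.0157 -0.0109 b -0.0033 0.0063 zmax 0.11
   z 110 60 a -0.026 -0.0209 -0.0164 b -0.003 0.0056 zmax 0.1144
scene0 pl 119
   z 40 14 a 0.0122 0.0187 0.0244 b -0.0055 0
[... 1349 characters left out ...]
0073 -0.0019 b 0.0012 0.0093 zmax 0.0999
   z 100 31 a -0.0214 -0.0136 -0.0073 b 0.0007 0.0087 zmax 0.1098
   z 110 21 a -0.0229 -0.0183 -0.0123 b -0.0007 0.0082 zmax 0.1155
side0 pr 200
   z 40 25 a 0.0096 0.0172 0.0227 b -0.0027 0.0069 zmax 0.0499
   z 50 20 a 0.0069 0.0123 0.0163 b -0.0006 0.0076 zmax 0.0597
   z 60 24 a -0.0022 0.0061 0.0121 b -0.001 0.0083 zmax 0.0692
   z 70 23 a -0.0056 0.0005 0.0055 b -0.0031 0.0085 zmax 0.0794
   z 80 23 a -0.0134 -0.0052 0.001 b 0.0006 0.0068 zmax 0.0897
   z 90 24 a -0.0188 -0.0112 -0.0056 b 0.0001 0.0077 zmax 0.0992
   z 100 23 a -0.0228 -0.0166 -0.0109 b -0.0012 0.0071 zmax 0.1098
   z 110 13 a -0.0257 -0.0209 -0.0174 b 0.0006 0.0066 zmax 0.1157
```

```bash
python3 - <<'E'
from h import *
print(bot.sense()['position'],rel([.4663,-.0110,.13],.618))
E
```

```text
[0.57562361 0.30838768 0.33731175] (array([-0.27380247,  0.19704931,  0.20770671]), array([-0.00016524,  0.00156041, -0.00016214]))
```

{"op": "apply_moves", "data": {
  "rows": "-.0391 .0281 .0297 0 0 0;-.0391 .0281 .0297 0 0 0;-.0391 .0281 .0297 0 0 0;-.0391 .0281 .0297 0 0 0;-.0391 .0281 .0297 0 0 0"
}}

```text
t: 14.52
position: [0.4962, 0.0785, 0.1889]
tool_rot: [0.953, 0.303, 0.0, 0.0]
force: [1.0, -1.1, -1.0]
opening: 0.8
```

{"op": "apply_moves", "data": {
  "rows": "-.0391 .0281 .0297 0 0 0;-.0391 .0282 .0297 0 0 0;0 0 0 0 0 0;0 0 0 0 0 0"
}}

```text
t: 15.02
position: [0.4664, -0.0107, 0.1309]
tool_rot: [0.953, 0.303, 0.0, 0.0]
force: [0.4, 0.6, -0.3]
opening: 0.796
```

```bash
python3 - <<'E'
from h import *
print(bot.sense()['position'],rel([.4663,-.0110,.036],.618))
E
```

```text
[ 0.46636262 -0.01066782  0.13093232] (array([-0.00031316,  0.0001896 ,  0.09493222]), array([ 0.0004791 , -0.0007387 , -0.00221841]))
```

{"op": "apply_moves", "data": {
  "rows": "0 0 .050 0 0 0;0 0 .0445 0 0 0;0 0 0 0 0 0;0 0 0 0 0 0"
}}

```text
t: 15.52
position: [0.4676, -0.0098, 0.0379]
tool_rot: [0.953, 0.304, 0.001, 0.0]
force: [0.1, 0.5, 0.5]
opening: 0.798
```

{"op": "apply_moves", "data": {
  "rows": "0 0 0 0 0 0;0 0 0 0 0 0;0 0 0 0 0 0",
  "claw": 0.03
}}

```text
t: 15.9
position: [0.4677, -0.01, 0.0377]
tool_rot: [0.953, 0.304, 0.001, 0.001]
force: [-0.6, 1.2, 10.6]
opening: 0.562
```

{"op": "apply_moves", "data": {
  "rows": "0 0 -.05 0 0 0;0 0 -.06 0 0 0;0 0 -.06 0 0 0"
}}

```text
t: 16.27
position: [0.4663, -0.0099, 0.209]
tool_rot: [0.953, 0.304, 0.001, 0.0]
force: [0.9, 0.1, -0.2]
opening: 0.568
```

```bash
cat > rk.py <<'E'
from h import *
import sys
TIP=dict(L=np.array([.5378,.4146,.1135]),R=np.array([.6416,.2689,.1135]))
h=np.array([.816,.578,0]);z=np.array([0,0,1.])
def goal(side,lean,off,depth=.036):
    l=np.radians(lean);u=-np.sin(l)*h+np.cos(l)*z;v=-.5*h+.866*z
    R=down(.618)*Rn.from_rotvec([0,l,0])
    return TIP[side]+off*v-depth*u,R
if __name__=='__main__':
    for a in sys.argv[1:]:
        s,l,o=a.split(',');g,R=goal(s,float(l),float(o))
        print(a,g.round(4),*[x.round(4) for x in rel(g,Rg=R)])
    print(bot.sense()['position'],bot.sense()['opening'])
E
python3 rk.py L,0,.1 L,22,.1
```

```text
L,0,.1 [0.497  0.3857 0.1641] [ 0.2541 -0.3047  0.0449] [ 0.001  -0.0012 -0.0002]
L,22,.1 [0.508  0.3935 0.1667] [ 0.2676 -0.3047  0.0423] [ 0.0011  0.3828 -0.    ]
[ 0.46628788 -0.00987415  0.20900096] 0.568233403029467
```

{"op": "apply_moves", "data": {
  "rows": ".0380 -.0434 0 0 0 0;.0380 -.0434 0 0 0 0;.0380 -.0434 0 0 0 0;.0380 -.0434 0 0 0 0;.0380 -.0434 0 0 0 0"
}}

```text
t: 16.9
position: [0.4957, 0.2791, 0.2073]
tool_rot: [0.953, 0.304, 0.001, -0.0]
force: [0.9, -0.1, -0.2]
opening: 0.568
```

{"op": "apply_moves", "data": {
  "rows": ".0380 -.0434 0 0 0 0;.0380 -.0434 0 0 0 0;0 0 0 0 .128 0;0 0 0 0 .128 0;0 0 0 0 .128 0"
}}

```text
t: 17.52
position: [0.5074, 0.3921, 0.2073]
tool_rot: [0.935, 0.298, 0.184, -0.059]
force: [-0.3, -0.3, -0.1]
opening: 0.564
```

{"op": "apply_moves", "data": {
  "rows": "0 0 0 0 0 0;0 0 0 0 0 0"
}}

```text
t: 17.77
position: [0.5078, 0.3919, 0.2072]
tool_rot: [0.935, 0.298, 0.181, -0.058]
force: [-0.5, 0.2, -1.8]
opening: 0.567
```

```bash
sed -i 's/depth=.036/depth=.0345/' rk.py; python3 rk.py L,22,.1 L,22,.003;python3 - <<'E'
from h import *
print(bot.sense()['qpos'].round(2))
for n in['scene','side','wrist']:
    im,d,W,ci,f=cloud(n,n+'8.png');np.savez(f'pics/{n}8.npz',im=im,W=W,d=d)
a=cv2.imread('pics/scene8.png')[60:260,280:500];b=cv2.imread('pics/side8.png')[150:384,130:387]
cv2.imwrite('pics/sd8.png',np.hstack([cv2.resize(a,(400,364)),cv2.resize(b,(400,364))]))
E
```

```text
L,22,.1 [0.5075 0.3932 0.1681] [-0.0141 -0.0012  0.0364] [ 0.0001  0.0007 -0.0003]
L,22,.003 [0.5471 0.4212 0.0841] [-0.0005 -0.0011  0.1325] [ 0.0001  0.0007 -0.0003]
[0.50777002 0.39190638 0.20718936] 0.5674052447753825
[0.52 0.06 1.63 0.04 1.07 1.46]
```

View pics/sd8.png

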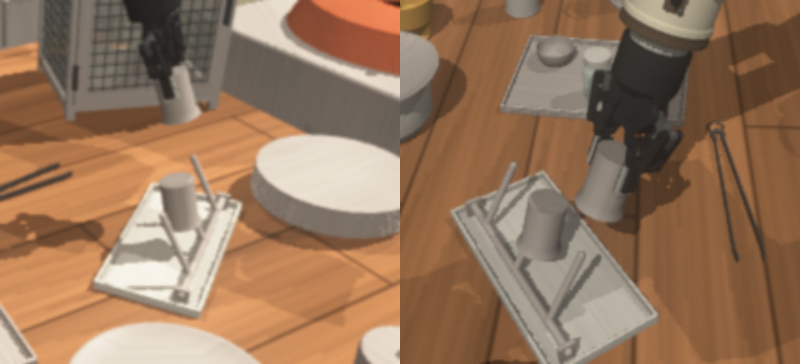

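View pics/wrist8.png

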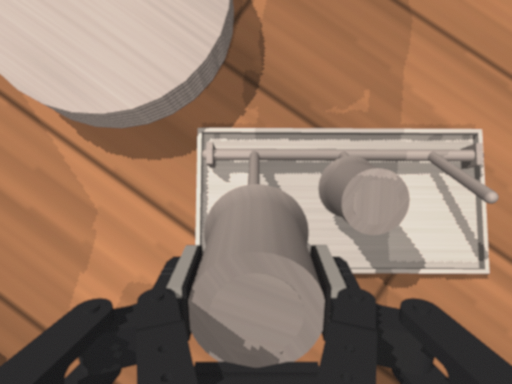

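{"op": "apply_moves", "data": {
  "rows": "-.0141 -.0011 .0364 0 0 0;0 0 0 0 0 0;.0034 0 .0225 0 0 0;.0034 0 .0225 0 0 0;0 0 0 0 0 0"
}}

```text
t: 18.55
position: [0.5264, 0.4065, 0.1275]
tool_rot: [0.935, 0.298, 0.181, -0.058]
force: [0.2, 0.1, -0.7]
opening: 0.571
```

```bash
python3 rk.py L,22,.01;python3 - <<'E'
from h import *
print(bot.sense()['force'])
for n in['scene','side']:
    im,d,W,ci,f=cloud(n,n+'9.png');np.savez(f'pics/{n}9.npz',im=im,W=W,d=d)
a=cv2.imread('pics/scene9.png')[80:240,300:476];b=cv2.imread('pics/side9.png')[200:384,150:352]
cv2.imwrite('pics/sd9.png',np.hstack([cv2.resize(a,(400,364)),cv2.resize(b,(400,364))]))
E
```

```text
L,22,.01 [0.5443 0.4192 0.0902] [0.0064 0.     0.0428] [-0.0001  0.0018 -0.0002]
[0.52639208 0.40651649 0.12747877] 0.5713135156283385
[ 0.1984027   0.08261787 -0.65858821]
```

View pics/sd9.png

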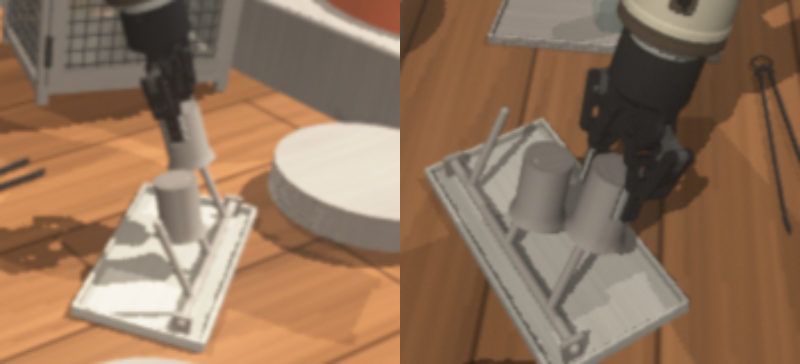

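The left peg is entering the mouth, and there is no contact force. I'll continue along the peg.

{"op": "apply_moves", "data": {
  "rows": ".0030 0 .020 0 0 0;.0032 0 .020 0 0 0;0 0 0 0 0 0"
}}

```text
t: 19.02
position: [0.5428, 0.4183, 0.0905]
tool_rot: [0.935, 0.298, 0.18, -0.058]
force: [-1.2, 0.0, -0.7]
opening: 0.572
```

{"op": "apply_moves", "data": {
  "rows": ".0006 0 .004 0 0 0;.0004 0 .0025 0 0 0;0 0 0 0 0 0"
}}

```text
t: 19.4
position: [0.5458, 0.4204, 0.0875]
tool_rot: [0.935, 0.298, 0.182, -0.058]
force: [-0.1, -0.2, -0.3]
opening: 0.569
```

```bash
python3 rk.py L,22,.003;python3 - <<'E'
from h import *
print(bot.sense()['force'])
for n in['scene','side']:
    im,d,W,ci,f=cloud(n,n+'10.png')
a=cv2.imread('pics/scene10.png')[80:240,300:476];b=cv2.imread('pics/side10.png')[200:384,150:352]
cv2.imwrite('pics/sd10.png',np.hstack([cv2.resize(a,(400,364)),cv2.resize(b,(400,364))]))
E
```

```text
L,22,.003 [0.5471 0.4212 0.0841] [0.0002 0.0001 0.0037] [ 0.     -0.0003 -0.0002]
[0.54576067 0.42041609 0.08750276] 0.5691924120723145
[-0.06254248 -0.21181704 -0.26008887]
```

View pics/sd10.png

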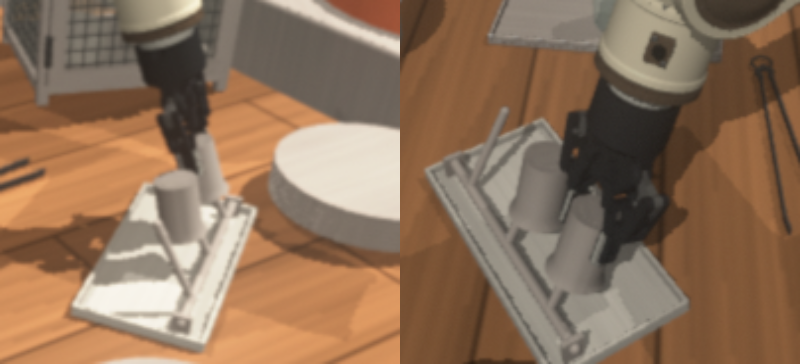

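{"op": "apply_moves", "data": {
  "rows": "0.0002 0 .002 0 0 0;0.0002 0 .002 0 0 0;0 0 0 0 0 0"
}}

```text
t: 19.88
position: [0.5472, 0.4215, 0.0835]
tool_rot: [0.935, 0.298, 0.182, -0.058]
force: [0.6, 0.2, -0.2]
opening: 0.569
```

{"op": "apply_moves", "data": {
  "rows": "0.0002 0 .002 0 0 0;0 0 0 0 0 0"
}}

```text
t: 20.12
position: [0.5481, 0.4221, 0.082]
tool_rot: [0.935, 0.298, 0.182, -0.058]
force: [-1.5, -0.5, 1.7]
opening: 0.565
```

{"op": "apply_moves", "data": {
  "rows": "0 0 0 0 0 0;0 0 0 0 0 0;0 0 0 0 0 0",
  "claw": 0.066
}}

```text
t: 20.5
position: [0.548, 0.422, 0.082]
tool_rot: [0.935, 0.298, 0.182, -0.058]
force: [-0.7, -0.7, 0.4]
opening: 0.772
```

{"op": "apply_moves", "data": {
  "rows": "0 0 -.02 0 0 0;0 0 -.03 0 0 0;0 0 -.04 0 0 0;0 0 -.05 0 0 0;0 0 0 0 0 0"
}}

```text
t: 21.12
position: [0.5055, 0.3918, 0.2179]
tool_rot: [0.934, 0.298, 0.186, -0.059]
force: [0.4, -0.1, 0.3]
opening: 0.77
```

```bash
python3 - <<'E'
from h import *
for n in['scene','side','wrist']:
    im,d,W,ci,f=cloud(n,n+'11.png');np.savez(f'pics/{n}11.npz',im=im,W=W,d=d)
a=cv2.imread('pics/scene11.png')[80:240,300:476];b=cv2.imread('pics/side11.png')[200:384,150:352]
cv2.imwrite('pics/sd11.png',np.hstack([cv2.resize(a,(400,364)),cv2.resize(b,(400,364))]))
E
```

```text
(no output)
```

View pics/sd11.png

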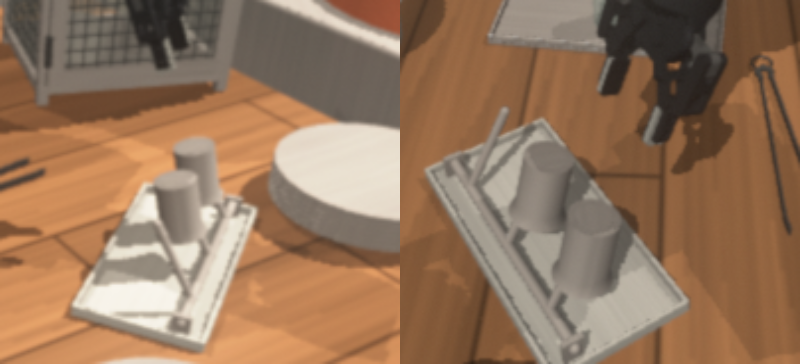

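View pics/wrist11.png

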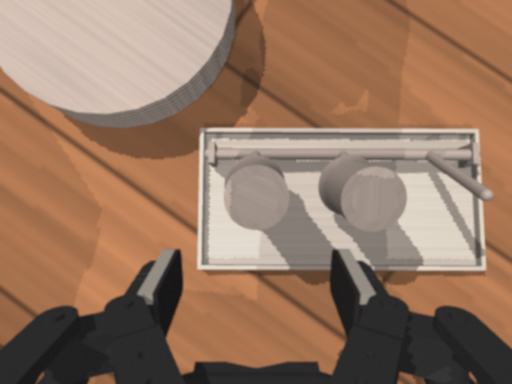

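B now hangs like its neighbour. I'll check its lean, then go for D.

```bash
cat > hung.py <<'E'
from h import *
import sys
def cyl(W,g):
    P=W.reshape(-1,3);P=P[np.isfinite(P).all(1)]
    q=P[(np.hypot(P[:,0]-g[0],P[:,1]-g[1])<.04)&(P[:,2]>.072)&(P[:,2]<.108)]
    def res(x):
        v=np.array([x[2],x[3],1]);v/=np.linalg.norm(v)
        w=q-np.array([x[0],x[1],.09]); return np.linalg.norm(np.cross(w,v),axis=1)-.025
    r=least_squares(res,[*g,-.2,-.15],loss='soft_l1',f_scale=.001);x=r.x
    t=P[(np.hypot(P[:,0]-g[0],P[:,1]-g[1])<.04)&(P[:,2]<.14)]
    return x.round(4),'lean',np.degrees(np.arctan(np.hypot(x[2],x[3]))).round(1),'az',np.degrees(np.arctan2(-x[3],-x[2])).round(0),'res',np.median(abs(r.fun)).round(5),'ztop',t[:,2].max().round(4)
T=dict(L=(.54,.416),M=(.592,.3435),R=(.644,.271))
for n in sys.argv[1:]:
    W=np.load(f'pics/{n}.npz')['W']
    for k in T:
        try: print(n,k,*cyl(W,T[k]))
        except Exception as e: print(n,k,e)
E
python3 hung.py wrist11 side11 scene11; python3 -c "
from h import *
print(rel([.4478,-.1142,.14],.618))"
```

```text
wrist11 L [ 0.5407  0.4169 -0.1893 -0.1617] lean 14.0 az 40.0 res 2e-05 ztop 0.1238
wrist11 M [ 0.592   0.3435 -0.2162 -0.1528] lean 14.8 az 35.0 res 0.0001 ztop 0.1239
wrist11 R [ 0.6511  0.2532 -0.3658 -0.3218] lean 26.0 az 41.0 res 0.00065 ztop 0.1146
side11 L [ 0.5403  0.4166 -0.1759 -0.1606] lean 13.4 az 42.0 res 0.00054 ztop 0.1236
side11 M [ 0.5916  0.3432 -0.2067 -0.1573] lean 14.6 az 37.0 res 0.00057 ztop 0.1257
side11 R [ 0.6459  0.2527 -0.6323 -0.3262] lean 35.4 az 27.0 res 0.00123 ztop 0.1153
scene11 L [ 0.5401  0.4158 -0.1754 -0.176 ] lean 14.0 az 45.0 res 0.00098 ztop 0.1232
scene11 M [ 0.5915  0.3419 -0.2392 -0.1455] lean 15.6 az 31.0 res 0.00095 ztop 0.1237
scene11 R [ 0.6307  0.2818 -0.3667 -0.0556] lean 20.4 az 9.0 res 0.00113 ztop 0.1136
(array([-0.34175716,  0.379032  , -0.06050612]), array([-6.04684006e-06, -3.84194415e-01, -1.85597804e-04]))
```

{"op": "apply_moves", "data": {
  "rows": "0 0 0 0 -.128 0;0 0 0 0 -.128 0;0 0 0 0 -.128 0;-.0378 .0421 0 0 0 0;-.0378 .0421 0 0 0 0"
}}

```text
t: 21.9
position: [0.4922, 0.2782, 0.2092]
tool_rot: [0.952, 0.305, -0.002, 0.0]
force: [-0.0, -0.6, 0.2]
opening: 0.774
```

{"op": "apply_moves", "data": {
  "rows": "-.0378 .0421 0 0 0 0;-.0378 .0421 0 0 0 0;-.0378 .0421 0 0 0 0;-.0378 .0421 0.02 0 0 0;-.0378 .0421 0.02 0 0 0"
}}

```text
t: 22.52
position: [0.4596, -0.0035, 0.1706]
tool_rot: [0.953, 0.304, -0.0, -0.0]
force: [1.0, 0.1, 0.5]
opening: 0.776
```

```bash
python3 -c "
from h import *
print(bot.sense()['position'],rel([.4478,-.1142,.13],.618))"
```

```text
[ 0.45958259 -0.00350341  0.17060199] (array([-0.07372011,  0.08342166,  0.04058642]), array([-6.88828193e-04,  5.68026975e-04,  1.92547067e-05]))
```

{"op": "apply_moves", "data": {
  "rows": "-.0368 .0415 .02 0 0 0;-.0365 .0415 .02 0 0 0;0 0 0 0 0 0;0 0 0 0 0 0"
}}

```text
t: 23.02
position: [0.4484, -0.1118, 0.1313]
tool_rot: [0.953, 0.304, -0.0, -0.001]
force: [0.7, 0.0, -0.1]
opening: 0.776
```

```bash
python3 -c "
from h import *
print(bot.sense()['position'],rel([.4478,-.1142,.036],.618))"
```

```text
[ 0.44844187 -0.11182731  0.1312648 ] (array([-0.00185605,  0.00169393,  0.09526337]), array([-0.00136528,  0.00042171, -0.00103129]))
```

{"op": "apply_moves", "data": {
  "rows": "-.0017 .0017 .050 0 0 0;0 0 .044 0 0 0;0 0 0 0 0 0;0 0 0 0 0 0"
}}

```text
t: 23.52
position: [0.4492, -0.114, 0.0395]
tool_rot: [0.952, 0.305, 0.001, 0.0]
force: [0.3, -0.3, -0.4]
opening: 0.774
```

{"op": "apply_moves", "data": {
  "rows": "0 0 0 0 0 0;0 0 0 0 0 0;0 0 0 0 0 0",
  "claw": 0.03
}}

```text
t: 23.9
position: [0.4493, -0.1147, 0.0394]
tool_rot: [0.953, 0.304, 0.001, 0.001]
force: [0.8, 0.4, 9.1]
opening: 0.571
```

{"op": "apply_moves", "data": {
  "rows": "0 0 -.05 0 0 0;0 0 -.06 0 0 0;0 0 -.06 0 0 0"
}}

```text
t: 24.28
position: [0.4479, -0.1142, 0.2105]
tool_rot: [0.953, 0.304, 0.0, 0.0]
force: [1.6, -0.1, -1.6]
opening: 0.569
```

```bash
python3 rk.py R,22,.1
```

```text
R,22,.1 [0.6113 0.2475 0.1681] [ 0.3427 -0.2002  0.0424] [ 8.000e-04  3.834e-01 -2.000e-04]
[ 0.4478695  -0.11421854  0.21046721] 0.568666176538189
```

{"op": "apply_moves", "data": {
  "rows": ".0489 -.0286 0 0 0 0;.0489 -.0286 0 0 0 0;.0489 -.0286 0 0 0 0;.0489 -.0286 0 0 0 0;.0489 -.0286 0 0 0 0"
}}

```text
t: 24.9
position: [0.5652, 0.1458, 0.2087]
tool_rot: [0.953, 0.304, 0.001, 0.0]
force: [0.8, -0.5, -0.2]
opening: 0.574
```

{"op": "apply_moves", "data": {
  "rows": ".0489 -.0286 0 0 0 0;.0489 -.0286 0 0 0 0;0 0 0 0 .128 0;0 0 0 0 .128 0;0 0 0 0 .128 0"
}}

```text
t: 25.52
position: [0.6114, 0.2473, 0.2087]
tool_rot: [0.935, 0.298, 0.184, -0.058]
force: [0.2, 0.7, -1.0]
opening: 0.567
```

{"op": "apply_moves", "data": {
  "rows": "0 0 0 0 0 0;0 0 0 0 0 0"
}}

```text
t: 25.78
position: [0.6116, 0.2471, 0.2088]
tool_rot: [0.935, 0.298, 0.181, -0.058]
force: [-0.0, 0.2, -1.3]
opening: 0.57
```

```bash
sed -i 's/depth=.0345/depth=.0330/' rk.py; python3 rk.py R,22,.1 R,22,.003;python3 - <<'E'
from h import *
im,d,W,ci,f=cloud('wrist','w12.png')
im,d,W,ci,f=cloud('scene','s12.png')
E
```

```text
R,22,.1 [0.6109 0.2471 0.1695] [-0.0152 -0.0005  0.0362] [ 0.0004  0.0012 -0.0001]
R,22,.003 [0.6505 0.2752 0.0855] [-0.0016 -0.0005  0.1323] [ 0.0004  0.0012 -0.0001]
[0.61161989 0.24706325 0.20876511] 0.5697180105152736
```

View pics/w12.png

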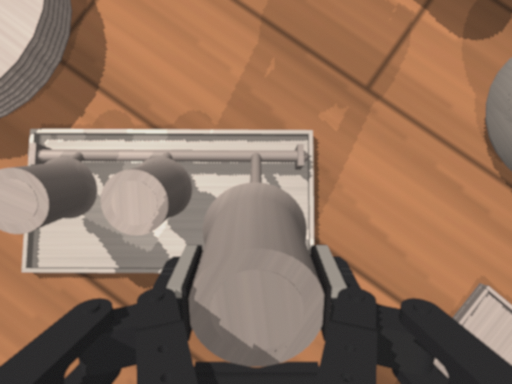

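View pics/s12.png

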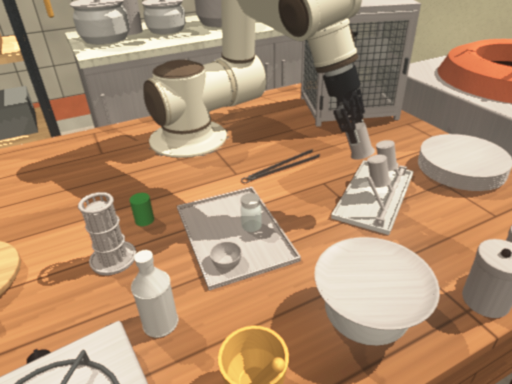

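The wrist view has the right peg (256,165) lined up with the held tumbler (257,260). The scene view shows both straight tumblers in the sleeve at (103,225). I'll insert along the peg.

{"op": "apply_moves", "data": {
  "rows": "-.0150 -.0005 .0362 0 0 0;0 0 0 0 0 0;.0034 0 .0225 0 0 0;.0034 0 .0225 0 0 0;0 0 0 0 0 0"
}}

```text
t: 26.5
position: [0.6298, 0.2612, 0.1279]
tool_rot: [0.935, 0.299, 0.181, -0.058]
force: [-0.3, 0.0, -1.6]
opening: 0.565
```

```bash
python3 rk.py R,22,.01;python3 - <<'E'
from h import *
print(bot.sense()['force'])
for n in['scene','side']:
    im,d,W,ci,f=cloud(n,n+'13.png')
a=cv2.imread('pics/scene13.png')[80:240,300:476];b=cv2.imread('pics/side13.png')[200:384,150:352]
cv2.imwrite('pics/sd13.png',np.hstack([cv2.resize(a,(400,364)),cv2.resize(b,(400,364))]))
E
```

```text
R,22,.01 [0.6476 0.2732 0.0916] [0.0063 0.0006 0.0417] [-0.001   0.002  -0.0002]
[0.62984421 0.26119589 0.12792244] 0.5653989480806915
[-0.3156318   0.01735092 -1.5756859 ]
```

View pics/sd13.png

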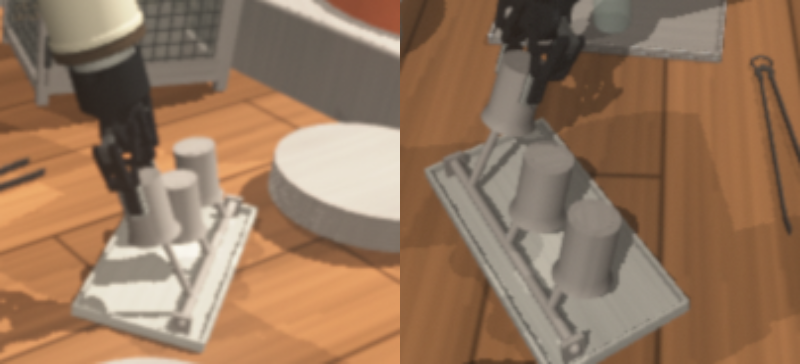

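{"op": "apply_moves", "data": {
  "rows": ".0030 0 .020 0 0 0;.0032 0 .020 0 0 0;0 0 0 0 0 0"
}}

```text
t: 26.98
position: [0.6461, 0.273, 0.0921]
tool_rot: [0.935, 0.299, 0.18, -0.058]
force: [-0.3, -1.2, -1.2]
opening: 0.57
```

{"op": "apply_moves", "data": {
  "rows": ".0006 0 .004 0 0 0;.0004 0 .0025 0 0 0;0 0 0 0 0 0"
}}

```text
t: 27.35
position: [0.6493, 0.2747, 0.0892]
tool_rot: [0.935, 0.298, 0.182, -0.058]
force: [-0.8, 0.7, -0.3]
opening: 0.57
```

```bash
python3 rk.py R,22,.001
```

```text
R,22,.001 [0.6513 0.2758 0.0838] [0.0001 0.0003 0.0059] [ 0.0001 -0.0003 -0.0002]
[0.64928223 0.27466483 0.08917003] 0.5699293880678268
```

{"op": "apply_moves", "data": {
  "rows": "0 0 .002 0 0 0;0 0 .002 0 0 0;0 0 0 0 0 0"
}}

```text
t: 27.72
position: [0.6504, 0.2756, 0.0851]
tool_rot: [0.935, 0.298, 0.182, -0.058]
force: [0.1, -0.0, -1.0]
opening: 0.567
```

{"op": "apply_moves", "data": {
  "rows": "0 0 .0015 0 0 0;0 0 0 0 0 0"
}}

```text
t: 27.98
position: [0.6509, 0.2759, 0.0838]
tool_rot: [0.935, 0.298, 0.182, -0.058]
force: [-0.1, 0.5, -0.2]
opening: 0.569
```

Just above contact, within about 1 mm. Release it and retreat along the tool axis.

{"op": "apply_moves", "data": {
  "rows": "0 0 0 0 0 0;0 0 0 0 0 0;0 0 0 0 0 0",
  "claw": 0.066
}}

```text
t: 28.35
position: [0.6509, 0.2759, 0.084]
tool_rot: [0.935, 0.298, 0.182, -0.058]
force: [0.4, 0.6, -0.5]
opening: 0.773
```

{"op": "apply_moves", "data": {
  "rows": "0 0 -.02 0 0 0;0 0 -.03 0 0 0;0 0 -.04 0 0 0;0 0 -.05 0 0 0;0 0 -.04 0 0 0"
}}

```text
t: 28.98
position: [0.5951, 0.2363, 0.2544]
tool_rot: [0.935, 0.298, 0.183, -0.058]
force: [0.3, -0.3, 0.4]
opening: 0.775
```

{"op": "apply_moves", "data": {
  "rows": "-.05 .03 -.02 0 0 0;-.05 .03 -.02 0 0 0;0 0 0 0 0 0;0 0 0 0 0 0"
}}

```text
t: 29.48
position: [0.5429, 0.1254, 0.2517]
tool_rot: [0.935, 0.298, 0.183, -0.058]
force: [1.6, 0.1, 0.2]
opening: 0.773
```

```bash
python3 - <<'E'
from h import *
for n in['scene','side','wrist']:
    im,d,W,ci,f=cloud(n,n+'14.png');np.savez(f'pics/{n}14.npz',im=im,W=W,d=d)
    P=W.reshape(-1,3);P=P[np.isfinite(P).all(1)]
    q=P[(np.hypot(P[:,0]-.4952,P[:,1]+.3547)<.02)&(P[:,2]<.25)]
    if len(q):print(n,'sleeve base z',np.percentile(q[:,2],[25,50,75]))
a=cv2.imread('pics/scene14.png');b=cv2.imread('pics/side14.png')[200:384,150:352]
cv2.imwrite('pics/sd14.png',np.hstack([cv2.resize(a[80:280,80:440],(440,244)),cv2.resize(b,(268,244))]))
E
python3 hung.py wrist14 side14 scene14
```

```text
scene sleeve base z [0.15369252 0.15414819 0.15507932]
side sleeve base z [0.02790905 0.07441629 0.11572558]
wrist14 L [ 0.5408  0.417  -0.1886 -0.1609] lean 13.9 az 40.0 res 0.00026 ztop 0.1228
wrist14 M [ 0.5919  0.3436 -0.218  -0.1509] lean 14.8 az 35.0 res 0.00016 ztop 0.1239
wrist14 R [ 0.6414  0.2686 -0.044  -0.0532] lean 4.0 az 50.0 res 0.00012 ztop 0.121
side14 L [ 0.5402  0.4166 -0.1905 -0.1624] lean 14.1 az 40.0 res 0.00053 ztop 0.1258
side14 M [ 0.5915  0.3432 -0.2176 -0.1583] lean 15.1 az 36.0 res 0.00053 ztop 0.1256
side14 R [ 0.6409  0.2681 -0.0449 -0.0426] lean 3.5 az 44.0 res 0.00055 ztop 0.122
scene14 L [ 0.5404  0.415  -0.1879 -0.1347] lean 13.0 az 36.0 res 0.0011 ztop 0.123
scene14 M [ 0.5919  0.3419 -0.2248 -0.1556] lean 15.3 az 35.0 res 0.00077 ztop 0.1245
scene14 R [ 0.641   0.267  -0.0435 -0.0506] lean 3.8 az 49.0 res 0.00077 ztop 0.121
```

View pics/sd14.png

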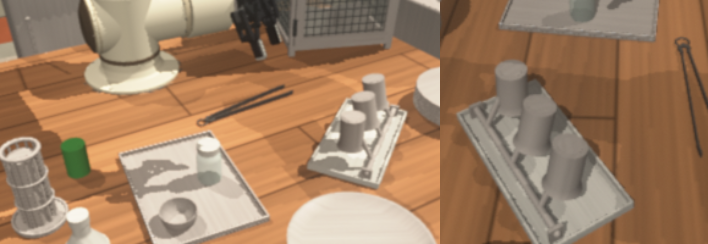

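View pics/side14.png

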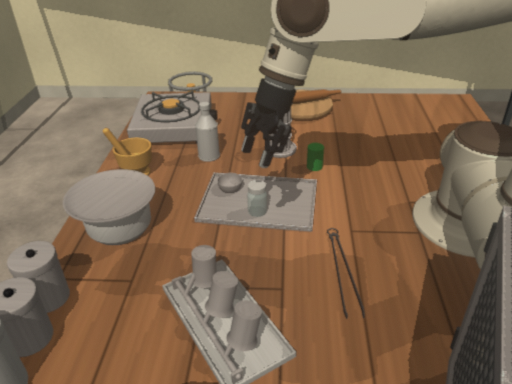

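The right tumbler's lean reads 4°, against 14–15° for the other two, which doesn't fit the geometry. I'll look closer before handing in.

```bash
python3 - <<'E'
from h import *
for n in['scene','side']:
    im,d,W,ci,f=cloud(n,n+'15.png');np.savez(f'pics/{n}15.npz',im=im,W=W,d=d)
a=cv2.imread('pics/scene15.png')[140:240,320:430];b=cv2.imread('pics/side15.png')[235:384,150:300]
cv2.imwrite('pics/sd15.png',np.hstack([cv2.resize(a,(400,400),interpolation=2),cv2.resize(b,(400,400),interpolation=2)]))
W=np.load('pics/scene15.npz')['W'];P=W.reshape(-1,3);P=P[np.isfinite(P).all(1)]
ex=np.array([.816,.578]);ey=np.array([-.578,.816])
for n in['scene15','side15','wrist14']:
  W=np.load(f'pics/{n}.npz')['W'];P=W.reshape(-1,3);P=P[np.isfinite(P).all(1)]
  for k,g in dict(R=(.6416,.2689),M=(.5897,.3418),L=(.5378,.4146)).items():
    l=P[:,:2]-g;a=l@ex;b=l@ey;m=(abs(b)<.04)&(abs(a)<.06)&(P[:,2]>.02)&(P[:,2]<.14)
    print(n,k,[(z0,a[s].min().round(3),a[s].max().round(3),b[s].min().round(3),b[s].max().round(3)) for z0 in range(20,130,10) for s in [m&(P[:,2]>z0/1000)&(P[:,2]<z0/1000+.01)] if s.sum()>3])
E
python3 hung.py side15 scene15
```

```text
scene15 R [(20, np.float64(0.043), np.float64(0.055), np.float64(-0.038), np.float64(0.04)), (30, np.float64(0.037), np.float64(0.05), np.float64(-0.009), np.float64(0.0)), (40, np.float64(-0.026), np.float64(0.044), np.float64(-0.031), np.float64(-0.0)), (50, np.float64(-0.024), np.float64(0.038), np.float64(-0.032), np.float64(0.0)), (60, np.float64(-0.023), np.float64(0.032), np.float64(-0.029), np.float64(0.0)), (70, np.float64(-0.024), np.float64(0.026), np.float64(-0.028), np.float64(0.002)), (80, np.float64(-0.021), np.float64(0.024), np.float64(-0.029), np.float64(-0.002)), (90, np.float64(-0.022), np.float64(0.024), np.float64(-0.028), np.float64(-0.0)), (100, np.float64(-0.024), np.float64(0.022), np.float64(-0.028), np.float64(-0.004)), (110, np.float64(-0.027), np.float64(0.022), np.float64(-0.029), np.float64(0.024))]
scene15 M [(20, np.float64(0.043), np.float64(0.055), np.float64(-0.038), np.float64(0.04)), (30, np.float64(0.036), np.float64(0.05), np.float64(-0.008), np.float64(-0.0)), (40, np.float64(0.015), np.float64(0.043), np.float64(-0.03), np.float64(0.0)), (50
[... 6820 characters left out ...]
np.float64(0.002)), (110, np.float64(-0.026), np.float64(0.022), np.float64(-0.027), np.float64(-0.005)), (120, np.float64(0.002), np.float64(0.019), np.float64(-0.022), np.float64(-0.009))]
side15 L [ 0.5402  0.4166 -0.1938 -0.159 ] lean 14.1 az 39.0 res 0.00055 ztop 0.1246
side15 M [ 0.5913  0.3431 -0.2194 -0.1532] lean 15.0 az 35.0 res 0.00059 ztop 0.1243
side15 R [ 0.6408  0.2683 -0.0453 -0.0619] lean 4.4 az 54.0 res 0.00075 ztop 0.1223
scene15 L [ 0.5405  0.4153 -0.1668 -0.145 ] lean 12.5 az 41.0 res 0.00113 ztop 0.1222
scene15 M [ 0.5916  0.3424 -0.217  -0.1724] lean 15.5 az 38.0 res 0.00104 ztop 0.123
scene15 R [ 0.6409  0.2671 -0.054  -0.0571] lean 4.5 az 47.0 res 0.00075 ztop 0.1205
```

View pics/sd15.png

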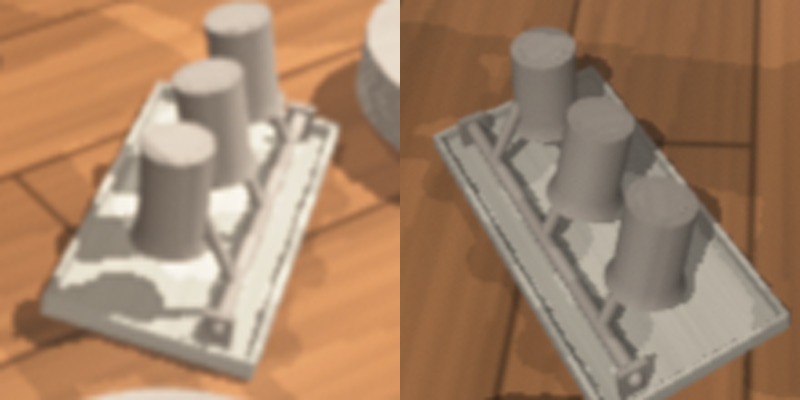

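```bash
python3 - <<'E'
from h import *
for n,fn,box in [('scene','scene15',(140,240,320,430)),('side','side15',(235,330,180,270))]:
    ci=bot.camera_info(n);im=cv2.imread(f'pics/{fn}.png');f=192/np.tan(np.radians(ci['fovy'])/2)
    S=8 if n=='side' else 7
    y0,y1,x0,x1=box;c=cv2.resize(im[y0:y1,x0:x1],None,fx=S,fy=S,interpolation=cv2.INTER_CUBIC)
    cv2.imwrite(f'pics/{fn}_zoom_{n}.png',c[:590,:790])
    tip=np.array([.6416,.2689,.1135]);v=np.array([-.408,-.289,.866])
    for t in (0,-.03,-.06,-.09):
        X=ci['R']@(tip+t*v)+ci['t'];u=(X[:2]/X[2]*f+[ci['cx'],ci['cy']]-[x0,y0])*S
        cv2.circle(c,tuple(int(k) for k in u),4,(0,0,255),-1)
    cv2.imwrite(f'pics/{fn}_z2.png',c[:590,:790])
E
```

```text
(no output)
```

View pics/side15_z2.png

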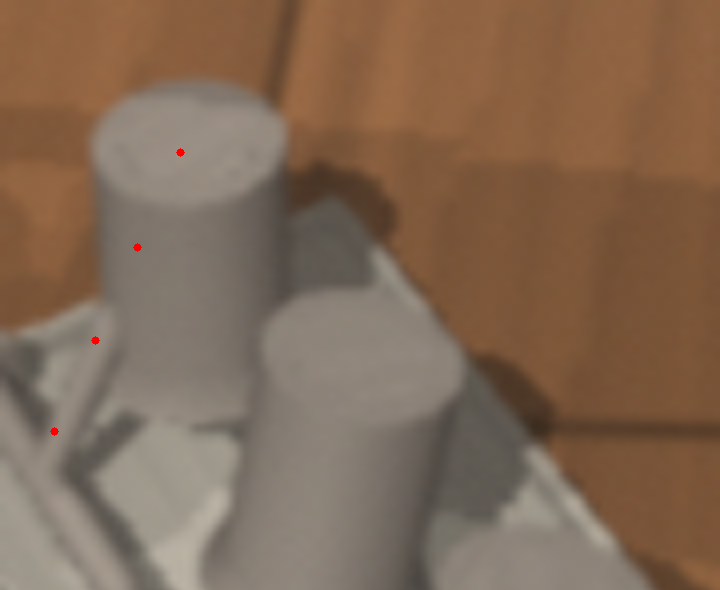

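View pics/scene15_z2.png

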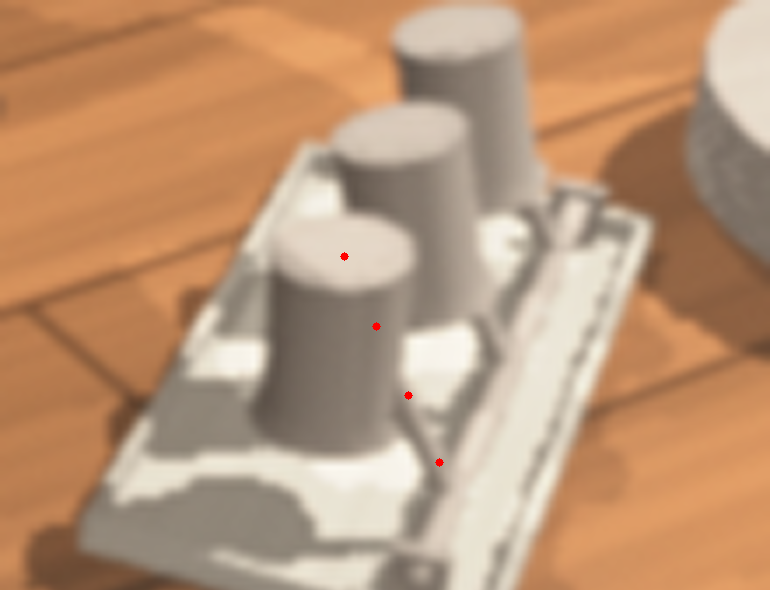

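The zoom shows the right peg passing through the tumbler's wall above the lip: the lip is around (170,410) and the peg crosses at (110,330). It isn't hanging properly, so I'll regrasp it, tilt it back and redo the release.

```bash
cat >> h.py <<'E'
def tilt(lean_deg): return down(.618)*Rn.from_rotvec([0,np.radians(lean_deg),0])
E
python3 - <<'E'
from h import *
s=bot.sense();p=s['position']
R=tilt(4.2);u=-R.as_matrix()[:,2]
tcp=np.array([.6398,.2668,.1195])-.036*u
print(tcp,u)
print(rel(tcp+.08*u,Rg=R),rel(tcp+.08*u,Rg=R,pose=(p,R)))
E
```

```text
[0.64194891 0.26832765 0.08359668] [-0.05969198 -0.04243467  0.99731448]
(array([ 0.11315636, -0.0580988 ,  0.13943633]), array([-0.00068653, -0.31039871,  0.00108863])) (array([ 0.15026952, -0.05832557,  0.09818106]), array([0., 0., 0.]))
```

{"op": "apply_moves", "data": {
  "rows": "0 0 0 0 -.155 0;0 0 0 0 -.155 0;.050 -.0194 .02 0 0 0;.050 -.0194 .03 0 0 0;.050 -.0194 .03 0 0 0",
  "claw": 0.068
}}

```text
t: 30.35
position: [0.6367, 0.2655, 0.1805]
tool_rot: [0.952, 0.304, 0.035, -0.011]
force: [0.5, -0.5, 0.5]
opening: 0.798
```

{"op": "apply_moves", "data": {
  "rows": "0 0 .018 0 0 0;0 0 0 0 0 0;0 0 0 0 0 0"
}}

```text
t: 30.72
position: [0.6371, 0.2633, 0.1652]
tool_rot: [0.952, 0.304, 0.036, -0.011]
force: [0.1, 0.5, 1.1]
opening: 0.795
```

```bash
python3 - <<'E'
from h import *
R=tilt(4.2);print(bot.sense()['position'],rel([.6419,.2683,.0836],Rg=R))
im,d,W,ci,f=cloud('wrist','wrist16.png');np.savez('pics/wrist16.npz',W=W,im=im)
E
python3 hung.py wrist16
```

```text
[0.63705838 0.26334367 0.16516204] (array([ 0.0006631 , -0.00127705,  0.08184316]), array([ 0.00051699, -0.00198297, -0.00053997]))
wrist16 L [ 0.5408  0.417  -0.1872 -0.1585] lean 13.8 az 40.0 res 0.00029 ztop 0.1155
wrist16 M [ 0.5919  0.3436 -0.2181 -0.152 ] lean 14.9 az 35.0 res 0.00018 ztop 0.1244
wrist16 R [ 0.6414  0.2686 -0.0469 -0.0553] lean 4.1 az 50.0 res 8e-05 ztop 0.1206
```

View pics/wrist16.png

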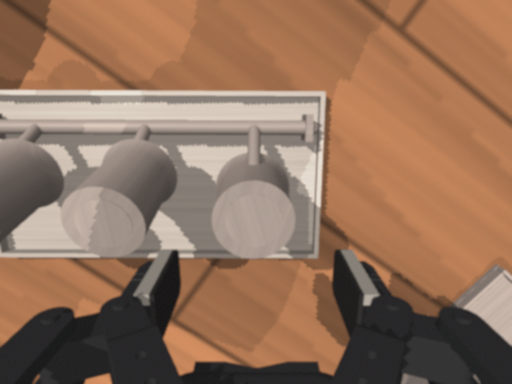

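{"op": "apply_moves", "data": {
  "rows": ".0005 -.0012 .03 0 0 0;0 0 .03 0 0 0;0 0 .020 0 0 0;0 0 0 0 0 0;0 0 0 0 0 0"
}}

```text
t: 31.4
position: [0.6422, 0.2685, 0.0857]
tool_rot: [0.952, 0.304, 0.036, -0.011]
force: [-0.3, 0.4, -0.8]
opening: 0.796
```

{"op": "apply_moves", "data": {
  "rows": "0 0 0 0 0 0;0 0 0 0 0 0;0 0 0 0 0 0",
  "claw": 0.03
}}

```text
t: 31.78
position: [0.6419, 0.2686, 0.0853]
tool_rot: [0.952, 0.304, 0.036, -0.011]
force: [-1.9, -0.2, 7.3]
opening: 0.575
```

```bash
python3 -c "
from h import *
s=bot.sense();print(s['position'],s['force'],rel([.6419,.2683,.0836],Rg=tilt(4.2)))"
```

```text
[0.64192002 0.26862941 0.08528552] [-1.93331155 -0.20549529  7.32031029] (array([-0.00033362,  0.00025622,  0.00166522]), array([ 0.00041983, -0.00215081, -0.00011816]))
```

{"op": "apply_moves", "data": {
  "rows": "0 0 -.0015 0 0 0;.0023 0 -.0001 0 .07 0;.0023 0 -.0001 0 .07 0;0 0 0 0 0 0"
}}

```text
t: 32.28
position: [0.6447, 0.2707, 0.0865]
tool_rot: [0.947, 0.302, 0.102, -0.032]
force: [0.5, -0.6, -0.4]
opening: 0.573
```

{"op": "apply_moves", "data": {
  "rows": ".0023 0 -.0001 0 .07 0;.0023 0 -.0001 0 .07 0;.0023 0 -.0001 0 .07 0;0 0 0 0 0 0"
}}

```text
t: 32.78
position: [0.6501, 0.2746, 0.0883]
tool_rot: [0.932, 0.297, 0.199, -0.064]
force: [0.2, -0.2, -1.4]
opening: 0.573
```

```bash
sed -i 's/depth=.0330/depth=.0310/' rk.py; python3 rk.py R,24,.003;python3 - <<'E'
from h import *
print(bot.sense()['force'])
for n in['scene','side']:
    im,d,W,ci,f=cloud(n,n+'17.png');np.savez(f'pics/{n}17.npz',im=im,W=W,d=d)
a=cv2.imread('pics/scene17.png')[140:240,320:430];b=cv2.imread('pics/side17.png')[235:335,150:260]
cv2.imwrite('pics/sd17.png',np.hstack([cv2.resize(a,(400,364),interpolation=2),cv2.resize(b,(400,364),interpolation=2)]))
E
```

```text
R,24,.003 [0.6507 0.2753 0.0878] [ 0.0006 -0.0002  0.0008] [-0.0004 -0.0032 -0.0005]
[0.65008354 0.27462459 0.08830855] 0.5729586237627075
[ 0.15898369 -0.15378508 -1.44708408]
```

View pics/sd17.png

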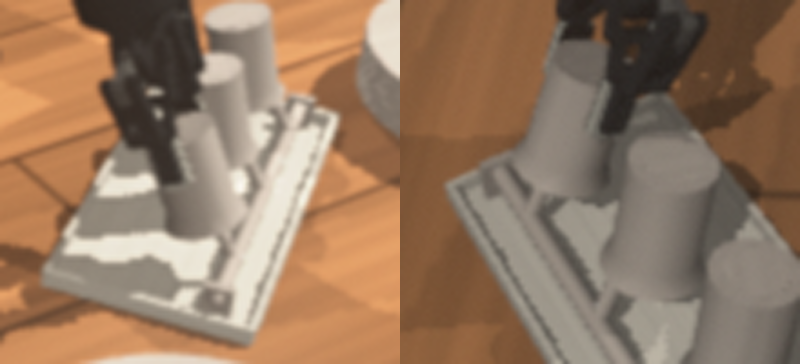

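The tumbler is back over the peg with no force felt. I'll lean it down while held, to feel whether its wall meets the peg.

{"op": "apply_moves", "data": {
  "rows": "-.0021 0 0 0 -.065 0;-.0021 0 0 0 -.065 0;0 0 0 0 0 0"
}}

```text
t: 33.25
position: [0.6481, 0.2732, 0.087]
tool_rot: [0.942, 0.301, 0.139, -0.044]
force: [0.7, -0.3, 1.4]
opening: 0.571
```

{"op": "apply_moves", "data": {
  "rows": "-.0010 0 0 0 -.03 0;-.0010 0 0 0 -.03 0;0 0 0 0 0 0"
}}

```text
t: 33.62
position: [0.6459, 0.2716, 0.0862]
tool_rot: [0.946, 0.302, 0.111, -0.035]
force: [-0.1, -0.6, 1.1]
opening: 0.572
```

{"op": "apply_moves", "data": {
  "rows": "-.0010 0 0 0 -.03 0;-.0010 0 0 0 -.03 0;0 0 0 0 0 0"
}}

```text
t: 34.0
position: [0.6444, 0.2705, 0.0858]
tool_rot: [0.949, 0.303, 0.083, -0.026]
force: [-0.4, -0.3, 1.4]
opening: 0.576
```

```bash
python3 - <<'E'
from h import *
s=bot.sense();print(s['force'],s['torque'])
im,d,W,ci,f=cloud('side','side18.png')
cv2.imwrite('pics/z18.png',cv2.resize(im[235:335,150:260,::-1],None,fx=5.5,fy=5.5,interpolation=2))
E
```

```text
[-0.42450702 -0.34225164  1.35706976] [-0.15881816  0.09329136 -0.02736053]
```

View pics/z18.png

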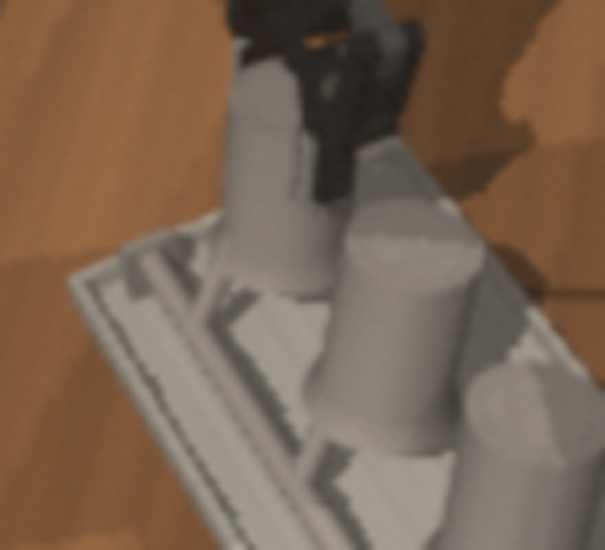

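```bash
cat > pl.py <<'E'
from h import *
from rk import TIP,h,z
import sys
# args: side lean yaw off depth ; sequence of poses, prints tool-frame rows from cur pose
def pose(side,lean,yaw,off,depth):
    l=np.radians(lean);u=-np.sin(l)*h+np.cos(l)*z;v=-.5*h+.866*z
    R=tilt(lean)*Rn.from_rotvec([0,0,yaw])
    return TIP[side]+off*v-depth*u,R
s=bot.sense();cur=(s['position'],Rn.from_quat(s['tool_rot']))
print('torque',s['torque'].round(3),'force',s['force'].round(2),cur[0].round(4))
for a in sys.argv[1:]:
    f=a.split(',');p,R=pose(f[0],*map(float,f[1:]))
    d,w=rel(p,Rg=R,pose=cur);print(a,d.round(4),w.round(4),p.round(4));cur=(p,R)
E
python3 pl.py R,24,0,.003,.031 R,24,.28,.003,.031 R,14,.28,.003,.031
```

```text
torque [-0.038 -0.064 -0.012] force [ 0.04 -1.15  1.14] [0.6444 0.2705 0.0858]
R,24,0,.003,.031 [ 0.0082 -0.0003 -0.0006] [-0.000e+00  2.449e-01 -1.000e-04] [0.6507 0.2753 0.0878]
R,24,.28,.003,.031 [0. 0. 0.] [ 0.   -0.    0.28] [0.6507 0.2753 0.0878]
R,14,.28,.003,.031 [-0.0052  0.0015 -0.0005] [-0.0482 -0.1677  0.    ] [0.6465 0.2724 0.086 ]
```

{"op": "apply_moves", "data": {
  "rows": ".0041 0 -.0003 0 .1225 0;.0041 0 -.0003 0 .1225 0;0 0 0 0 0 .14;0 0 0 0 0 .14;0 0 0 0 0 0"
}}

```text
t: 34.67
position: [0.6504, 0.2748, 0.0883]
tool_rot: [0.964, 0.165, 0.187, -0.09]
force: [-0.8, -0.5, -0.4]
opening: 0.572
```

```bash
python3 pl.py R,24,.28,.003,.031 R,14,.28,.003,.031;  python3 - <<'E'
from h import *
from hung import cyl
ims=[]
for n in['side','wrist','scene']:
    im,d,W,ci,f=cloud(n,n+'19.png');print(n,*cyl(W,(.642,.27)))
    ims.append(im)
cv2.imwrite('pics/z19.png',np.hstack([cv2.resize(ims[0][235:335,150:260,::-1],(400,364),interpolation=2),cv2.resize(ims[1][:,:,::-1],(400,300))[0:300].copy() if 0 else cv2.copyMakeBorder(cv2.resize(ims[1][:,:,::-1],(400,300)),0,64,0,0,0)]))
E
```

```text
torque [-0.232  0.264  0.021] force [-0.77 -0.55 -0.42] [0.6504 0.2748 0.0883]
R,24,.28,.003,.031 [ 0.0001 -0.0003  0.0007] [-0.     -0.0002  0.0003] [0.6507 0.2753 0.0878]
R,14,.28,.003,.031 [-0.0052  0.0015 -0.0005] [-0.0482 -0.1677  0.    ] [0.6465 0.2724 0.086 ]
side [ 0.6477  0.2763 -0.5058 -0.0147] lean 26.8 az 2.0 res 0.00144 ztop 0.1399
wrist [ 0.6502  0.2737 -0.2806 -0.3477] lean 24.1 az 51.0 res 0.00055 ztop 0.14
scene [ 0.649   0.2695 -0.4157 -0.8216] lean 42.6 az 63.0 res 0.00151 ztop 0.1399
```

View pics/z19.png

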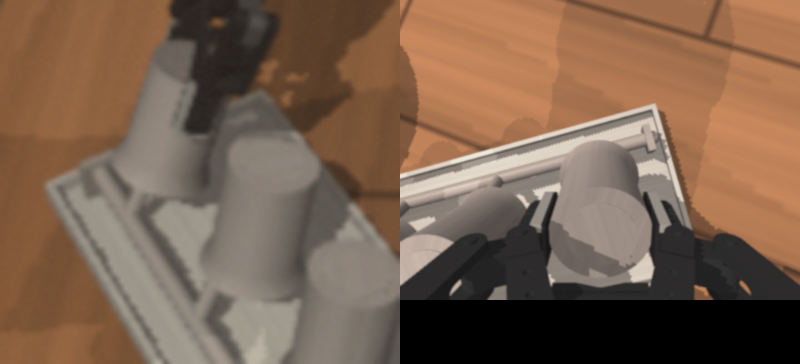

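{"op": "apply_moves", "data": {
  "rows": "-.0024 .0007 0 -.0221 -.077 0;-.0024 .0007 0 -.0221 -.077 0;0 0 0 0 0 0"
}}

```text
t: 35.2
position: [0.6475, 0.2727, 0.0866]
tool_rot: [0.977, 0.168, 0.117, -0.056]
force: [1.5, 0.1, 3.6]
opening: 0.575
```

```bash
python3 pl.py R,9,.28,.003,.031
```

```text
torque [-0.105 -0.199 -0.038] force [1.54 0.13 3.63] [0.6475 0.2727 0.0866]
R,9,.28,.003,.031 [-0.0038  0.0008  0.0001] [-0.0283 -0.0987  0.0021] [0.6443 0.2708 0.0855]
```

{"op": "apply_moves", "data": {
  "rows": "-.0019 .0004 0 -.0140 -.049 0;0 0 0 0 0 0"
}}

```text
t: 35.45
position: [0.6456, 0.2716, 0.0861]
tool_rot: [0.98, 0.168, 0.094, -0.046]
force: [1.2, 0.3, 2.6]
opening: 0.572
```

{"op": "apply_moves", "data": {
  "rows": "-.0019 .0004 0 -.0140 -.049 0;0 0 0 0 0 0"
}}

```text
t: 35.7
position: [0.6438, 0.2705, 0.0857]
tool_rot: [0.983, 0.168, 0.072, -0.035]
force: [1.0, 1.5, 3.9]
opening: 0.573
```

```bash
python3 pl.py R,15,.28,.003,.031; python3 - <<'E'
from h import *
im,d,W,ci,f=cloud('side','side20.png')
cv2.imwrite('pics/z20.png',cv2.resize(im[235:335,150:260,::-1],None,fx=5.5,fy=5.5,interpolation=2))
E
```

```text
torque [ 0.276 -0.238  0.025] force [0.97 1.55 3.9 ] [0.6438 0.2705 0.0857]
R,15,.28,.003,.031 [ 0.0037 -0.001   0.0001] [0.0279 0.0988 0.0007] [0.6469 0.2727 0.0862]
```

View pics/z20.png

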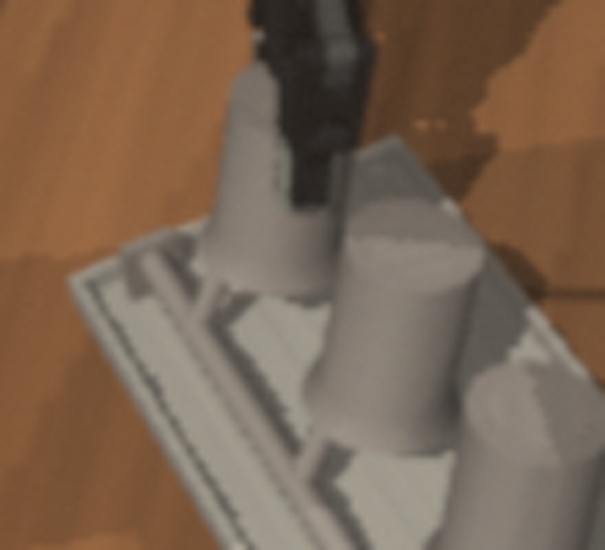

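With the tumbler turned 16°, the wall now rests on the peg: it stays leaned as the tool goes further, and about 4 N is felt. I'll return the tool to 15° and release.

{"op": "apply_moves", "data": {
  "rows": ".0019 -.0005 0 .0140 .049 0;.0018 -.0005 0 .0140 .049 0;0 0 0 0 0 0"
}}

```text
t: 36.12
position: [0.6459, 0.2719, 0.0861]
tool_rot: [0.978, 0.167, 0.116, -0.056]
force: [-2.4, -0.6, 1.7]
opening: 0.574
```

{"op": "apply_moves", "data": {
  "rows": "0 0 0 0 0 0;0 0 0 0 0 0;0 0 0 0 0 0",
  "claw": 0.066
}}

```text
t: 36.5
position: [0.6467, 0.2724, 0.0861]
tool_rot: [0.978, 0.167, 0.116, -0.056]
force: [-0.1, -0.8, -0.2]
opening: 0.773
```

```bash
python3 - <<'E'
from h import *
from hung import cyl
im,d,W,ci,f=cloud('side','side21.png');print(*cyl(W,(.642,.27)))
cv2.imwrite('pics/z21.png',cv2.resize(im[235:335,150:260,::-1],None,fx=5.5,fy=5.5,interpolation=2))
E
```

```text
[ 0.6438  0.2709 -0.2334 -0.0862] lean 14.0 az 20.0 res 0.00074 ztop 0.1393
```

View pics/z21.png

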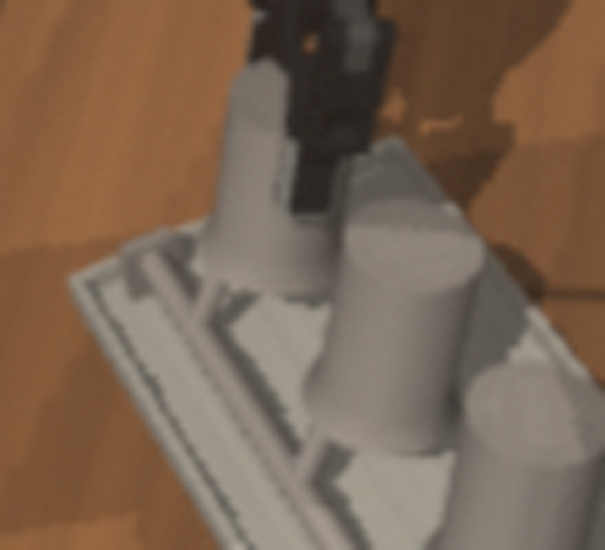

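Released and hanging at about 14–15°. Retreat along the tool axis and check everything.

{"op": "apply_moves", "data": {
  "rows": "0 0 -.02 0 0 0;0 0 -.03 0 0 0;0 0 -.04 0 0 0;0 0 -.05 0 0 0;0 0 -.04 0 0 0"
}}

```text
t: 37.17
position: [0.6085, 0.2453, 0.2641]
tool_rot: [0.977, 0.167, 0.117, -0.056]
force: [-0.0, 0.1, -0.1]
opening: 0.772
```

{"op": "apply_moves", "data": {
  "rows": "-.05 0 -.02 0 0 0;-.03 0 -.02 0 0 0;0 0 0 0 0 0;0 0 0 0 0 0"
}}

```text
t: 37.67
position: [0.5275, 0.2147, 0.2803]
tool_rot: [0.977, 0.167, 0.117, -0.056]
force: [0.3, 0.2, 0.2]
opening: 0.772
```

```bash
python3 - <<'E'
from h import *
for n in['scene','side','wrist']:
    im,d,W,ci,f=cloud(n,n+'22.png');np.savez(f'pics/{n}22.npz',im=im,W=W,d=d)
b=cv2.imread('pics/side22.png')[235:384,150:300];a=cv2.imread('pics/scene22.png')[140:240,320:430]
cv2.imwrite('pics/sd22.png',np.hstack([cv2.resize(a,(400,400),interpolation=2),cv2.resize(b,(400,400),interpolation=2)]))
E
python3 hung.py wrist22 side22 scene22
```

```text
wrist22 L [ 0.5407  0.4168 -0.1883 -0.162 ] lean 14.0 az 41.0 res 0.00016 ztop 0.1237
wrist22 M [ 0.5918  0.3435 -0.2176 -0.1505] lean 14.8 az 35.0 res 7e-05 ztop 0.1243
wrist22 R [ 0.644  0.271 -0.2   -0.15 ] lean 14.0 az 37.0 res nan ztop 0.1237
side22 L [ 0.5403  0.4166 -0.1905 -0.1634] lean 14.1 az 41.0 res 0.00059 ztop 0.1246
side22 M [ 0.5915  0.343  -0.2122 -0.1579] lean 14.8 az 37.0 res 0.00053 ztop 0.1253
side22 R [ 0.6445  0.2702 -0.1874 -0.1397] lean 13.2 az 37.0 res 0.00063 ztop 0.1246
scene22 L [ 0.5405  0.4151 -0.1984 -0.1371] lean 13.6 az 35.0 res 0.00108 ztop 0.1245
scene22 M [ 0.5916  0.342  -0.2271 -0.1267] lean 14.6 az 29.0 res 0.00086 ztop 0.125
scene22 R [ 0.6447  0.2689 -0.1718 -0.1325] lean 12.2 az 38.0 res 0.0007 ztop 0.1238
  return _methods._mean(a, axis=axis, dtype=dtype,
  ret = ret.dtype.type(ret / rcount)
```

View pics/sd22.png

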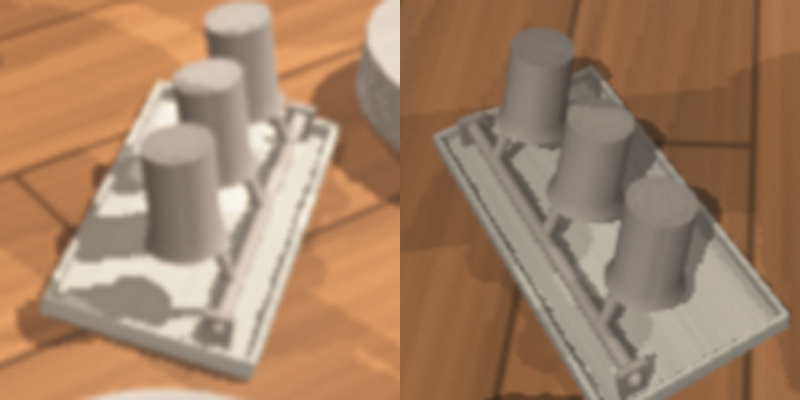

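View pics/scene22.png

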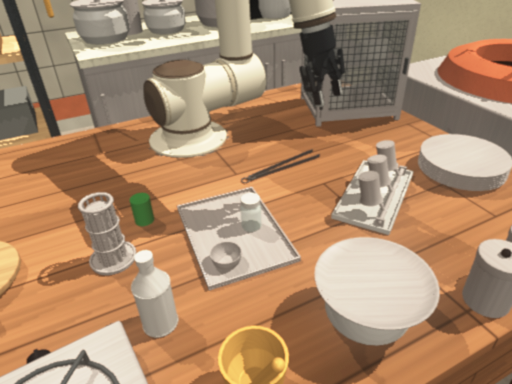

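The right tumbler leans about 13°, with its lip resting on the peg. I'll check that it is steady and not creeping, with a better wrist view.

{"op": "apply_moves", "data": {
  "rows": ".03 0.02 0 0 0 0;.03 0.02 0 0 0 0;0 0 0 0 0 0;0 0 0 0 0 0;0 0 0 0 0 0"
}}

```text
t: 38.45
position: [0.5955, 0.1963, 0.2912]
tool_rot: [0.977, 0.167, 0.116, -0.056]
force: [-0.2, -0.3, -0.4]
opening: 0.777
```

```bash
python3 - <<'E'
from h import *
for n in['side','wrist']:
    im,d,W,ci,f=cloud(n,n+'23.png');np.savez(f'pics/{n}23.npz',im=im,W=W,d=d)
E
python3 hung.py wrist23 side23 2>/dev/null
```

```text
wrist23 L [ 0.5407  0.4168 -0.1886 -0.1633] lean 14.0 az 41.0 res 0.00021 ztop 0.1242
wrist23 M [ 0.5919  0.3435 -0.2177 -0.1531] lean 14.9 az 35.0 res 0.00012 ztop 0.1244
wrist23 R [ 0.6449  0.2703 -0.1806 -0.1381] lean 12.8 az 37.0 res 5e-05 ztop 0.1235
side23 L [ 0.5404  0.4166 -0.1872 -0.1648] lean 14.0 az 41.0 res 0.00051 ztop 0.1246
side23 M [ 0.5913  0.3432 -0.2168 -0.1688] lean 15.4 az 38.0 res 0.0006 ztop 0.1252
side23 R [ 0.6445  0.27   -0.1871 -0.1425] lean 13.2 az 37.0 res 0.0007 ztop 0.1234
```

{"op": "apply_moves", "data": {
  "rows": "0 0 0 0 0 0;0 0 0 0 0 0;0 0 0 0 0 0;0 0 0 0 0 0;0 0 0 0 0 0"
}}

```text
t: 39.17
position: [0.596, 0.1959, 0.2912]
tool_rot: [0.978, 0.167, 0.116, -0.056]
force: [0.7, -0.3, 0.1]
opening: 0.774
```

{"op": "apply_moves", "data": {
  "rows": "0 0 0 0 0 0;0 0 0 0 0 0;0 0 0 0 0 0;0 0 0 0 0 0;0 0 0 0 0 0"
}}

```text
t: 39.8
position: [0.596, 0.1959, 0.2912]
tool_rot: [0.978, 0.167, 0.116, -0.056]
force: [-0.7, -0.2, 0.1]
opening: 0.77
```

```bash
python3 - <<'E'
from h import *
for n in['side','wrist']:
    im,d,W,ci,f=cloud(n,n+'24.png');np.savez(f'pics/{n}24.npz',im=im,W=W,d=d)
E
python3 hung.py wrist24 side24 2>/dev/null
```

```text
wrist24 L [ 0.5407  0.4168 -0.1908 -0.1619] lean 14.0 az 40.0 res 0.00021 ztop 0.1242
wrist24 M [ 0.5919  0.3434 -0.2185 -0.1515] lean 14.9 az 35.0 res 0.00013 ztop 0.1246
wrist24 R [ 0.6449  0.2703 -0.1822 -0.1401] lean 12.9 az 38.0 res 4e-05 ztop 0.1236
side24 L [ 0.5404  0.4167 -0.1894 -0.1691] lean 14.2 az 42.0 res 0.00055 ztop 0.1246
side24 M [ 0.5916  0.3432 -0.2094 -0.1438] lean 14.3 az 34.0 res 0.00059 ztop 0.124
side24 R [ 0.6445  0.27   -0.1785 -0.137 ] lean 12.7 az 37.0 res 0.00071 ztop 0.1248
```

View pics/wrist24.png

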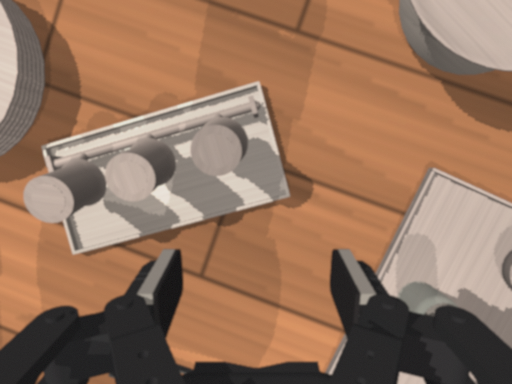

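Steady: nothing changed over 1.4 s, the tip sits near the crown centre, and the neighbours haven't moved. Handing in.

```bash
python3 -c "
from station import bot
print(bot.finish_job())"
```

```text
the job is handed in; nothing more can be done
None
```

All four tumblers are sorted and I handed the job in at about 40 s. No verdict was reported.

- **Sleeve:** The two straight tumblers (far-left and middle-right on the tray) went in freely, mouth-down, one on the other. Their bases measured z = 0.082 and 0.154, as they should when seated.
- **Rack:** The two flared tumblers hang on the left and right pegs, bases on the tips, leaning about 14° and 13°. Neither moved over the last 1.4 s. The tumbler already there stayed at 15°.
- **Which make is which:** I didn't try the flared pair in the sleeve. I took their make from depth profiles, which showed them belling out at the mouth. They visibly flared in the later pictures too.
- **What went wrong:** On the first release at the right peg, that tumbler settled at only 4°, and the peg showed through its wall. I regrasped it, turned it 16° about its axis, felt the wall rest on the peg with about 4 N, and released it again. It has hung properly since, though its final lean is about 2° less than the original tumbler's.
- **Left alone:** The last scene view shows the jar, katori, tongs, oil can and green look-alike where they started. I judged this by eye and didn't measure it. I saw no wrist reading above about 11 N.

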